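# Face the spice labels and clip on the front guard

## Task

Two of the three spice jars in the wooden rack have their labels turned away. Reach in under the rack's top board with a fingertip and roll each of those jars round by stroking the edge of its cap sideways, leaving it standing in its seat, until its pepper picture faces straight out of the front like that of the third jar, which is to stay as it is. Only when all labels face front, stand the loose blue-railed guard on the worktop before the rack, either face forward, and push it straight back between the two steel spring clips until it has snapped in behind both and rests against the rack; let go of everything, and do not disturb the pepper mill, lemon or salt shaker.

Things in the scene. Friction and masses are not known exactly. Their poses are not given: they have to be found in the camera images.
- rack: Wooden spice rack, fixed, 91 mm deep, 236 mm wide over its clips, 216 mm high (gallery rail to 243 mm, jars fixed on top to 305 mm). Origin: on the worktop under the middle jar seat; z up, x from its open front to its back (its front faces -x), y to the left. Side boards 12 mm thick, y 88 to 100 mm on either side, front edges at x -36 mm (-20 mm above z 66). Feet 8 mm high pass under its floor.
- seat2 (a point): Middle of the floor of the middle seat, rack axes, 18 mm above the worktop; the other two seats are 64 mm to either side in y. Floor and 14 mm lips of slippery plastic; a like guide (z 103 to 121 mm) is behind and beside the caps, play 1 mm. A fingertip that presses the front of a cap's side back into this guide with 3 to 15 N and strokes sideways rolls the jar round, by up to 1 rad per 22.5 mm.
- board_edge (a point): Middle of the front lower edge of the rack's top board (16 mm thick, as wide as the rack), 200 mm above the worktop, 20 mm before the jar axes, 76 mm above the cap tops. It leaves no room for a gripper coming straight down at the caps: slant the tool 20 to 50 degrees, fingertips pointing to the rack's back. The caps' sides are open to the front from 103 to 123 mm above the worktop.
- nose_left (a point): Left spring clip (rack's +y): steel jaw with an upright, polished round nose, radius 6 mm, z 12 to 56 mm, its axis here, at x -50 and y 102 mm of the rack, when relaxed, and before it a lead-in flared outward to x -68, y 117 mm. It springs outward along y by up to 8 mm against 2 to 5 N. The guard's post belongs between nose and side board edge.
- nose_right (a point): Right spring clip, the mirror image of the left one, at y -102 mm of the rack.
- jar_a_mid (a point): Green-capped spice jar, label with a picture of red peppers, 46 mm wide, 106 mm tall, 0.1 to 0.15 kg, one of three look-alikes, in any of the seats. Label turned away at first by 50 to 180 degrees. Point half-way up its axis; the cap's flat top (radius 22 mm) is 53 mm above. -x points out through the middle of the label's pepper picture, z up the jar.
- jar_b_mid (a point): Green-capped spice jar, label with a picture of red peppers, 46 mm wide, 106 mm tall, 0.1 to 0.15 kg, one of three look-alikes, in any of the seats. Label turned away at first by 50 to 180 degrees. Point half-way up its axis; the cap's flat top (radius 22 mm) is 53 mm above. -x points out through the middle of the label's pepper picture, z up the jar.
- jar_c_mid (a point): Green-capped spice jar, label with a picture of red peppers, 46 mm wide, 106 mm tall, 0.1 to 0.15 kg, one of three look-alikes, in any of the seats. Label in front from the start. Point half-way up its axis; the cap's flat top (radius 22 mm) is 53 mm above. -x points out through the middle of the label's pepper picture, z up the jar.
- jar_a_label (a point): Point on the jar's surface at the middle of the label's pepper picture, 22 mm from the jar's axis and 45 mm above its foot; its frame's -x axis points straight out of the label.
- jar_b_label (a point): Point on the jar's surface at the middle of the label's pepper picture, 22 mm from the jar's axis and 45 mm above its foot; its frame's -x axis points straight out of the label.
- jar_c_label (a point): Point on the jar's surface at the middle of the label's pepper picture, 22 mm from the jar's axis and 45 mm above its foot; its frame's -x axis points straight out of the label.
- guard_center (a point): Middle of the guard, a loose panel that stands upright on the worktop, 33 mm above its underside: 200 mm wide (y), 66 mm tall, 12 mm thick (x, square to the panel), 0.16 to 0.34 kg; front and back alike. Blue rails, a clear pane 8 mm thick between them, at each end a round steel post of radius 6 mm, 94 mm from the middle; two smooth black feet 60 mm along x, 6 mm high, 60 mm either side.
- guard_rail (a point): Middle of the guard's blue top rail (12 mm thick, 50 to 66 mm above the underside), 25 mm above guard_center, good to grip from above. Same axes. It is pushed in standing on the worktop, with 5 to 12 N altogether, for instance on the pane's middle between the rails.
- guard_home (a point): Fixed point of the rack, with the rack's axes: where the guard's middle is when it is snapped in, its posts against the side boards' front edges (42 mm before the jar axes, 33 mm above the worktop). The worktop is free for standing the guard up to 70 mm before this point; farther out its left end may meet the raised edge of the hob.
- pepper_mill: Wooden pepper mill, 58 mm wide, 170 mm tall, loose bystander; origin at the centre of its foot.
- lemon: Lemon, 78 x 55 x 56 mm, loose bystander; origin at the centre of its underside.
- salt_shaker: Glass salt shaker, 44 mm wide, 90 mm tall, loose bystander; origin at the centre of its foot.
Things that resemble listed ones, but are neither listed nor needed, are in the scene too. What is shaped like the part that bears jar_a_mid but orange or turquoise is not meant.

How it is judged:
By the outcome, as a careful person would: the job done as asked, in the order asked, and still so for the second after the job is handed in, with the robot touching nothing.
It also fails if it takes over 72 s, if anything falls off the work surface, if the arm or the gripper's body presses on something with over 40 N, if the wrist force passes 120 N, or if a joint passes its speed limit or range.

## Robot

A 6-joint arm with a two-finger parallel gripper is mounted at the origin on the work surface; the furniture and walls round the work are solid. World frame = base frame: x ahead of the robot, y to its left, z up, the work surface at z = 0. Lengths are in mm, angles in rad, forces in N, time in s.
With the tool pointing down it reaches from about 350 to 875 mm from the base axis. Payload 4.2 kg.
Tool frame: the origin (TCP) lies between the finger pads; the fingertips stand robot.nose_length ahead of it and the grasp point (between the pads) lies 3 mm ahead of it (robot.nose_length is the distance from the TCP to the fingertips, in mm); z points along the fingers, y is the line along which they close (so a half turn about z gives the same grasp; the last joint's range is limited). The gripper opens to 85 mm and grips with 20 to 120 N. Pads are 22 mm wide; open, the fingers measure 114 mm over their backs; the gripper's body (76 mm by 85 mm) begins 54 mm behind the grasp point. The pads swing forward as they close: fully open they stand 13 mm farther back than shut.
Start: joints at [1.441, 0.385, 0.008, 0, -1.194, -0.259], TCP at [236.891, 578.344, 253.312] pointing down, gripper open.
Joint ranges: [-3.14, 3.14], [-1.21, 2.06], [-1.07, 1.41], [-3.16, 2.05], [-2.99, -0.16], [-3.1, 3.1]. Speed limits (rad/s): [2.79, 2.79, 3.14, 3.14, 3.14, 3.14].

## Interface

Orientations are given as a rotation vector (axis times angle).
In Python, from workcell import robot gives the robot as it stands. The module is installed in compiled form; this text tells all that it offers.
- The arm moves only by the shell command python3 -m inch 'ROWS' [FORCE]. ROWS is JSON, one flat list of numbers, 7 for each row, row after row: the shift along the tool's x, y, z in m, then the turn, a rotation vector about the tool's x, y, z in degrees, then the opening, from 0 (shut) to 1 (fully open). In form: [x, y, z, wx, wy, wz, grip, x, y, z, wx, wy, wz, grip, ...]. A call has exactly 10 rows; each row is the pose to reach, as a shift and turn from the pose commanded when the call began, along the tool's axes at that moment; what a row does not reach only later rows make up. A row lasts 1/12 s, in which the tool goes at most 41.7 mm and 7.16 degrees, less where a joint would pass 70% of its speed; a pose out of reach is approached as far as the arm can. A call with a gripper value outside its range is refused whole. The fingers move at their own pace and stop on an object; FORCE is the grip in N (left out, the last holds). Time passes only in rows, so rows that repeat a pose let the fingers close, or fill a call up. It gives the time, the measured TCP pose, the force, the opening and the grip force at its end, in the units of the state.
- robot.state(): the state, without advancing time (a new reading comes with each control period).
- robot.camera(name): name is "scene" or "top"; returns the picture (480x640x3 uint8, blue, green, red); there is no depth.
- robot.get_calibration(name): a dict with "mtx" (3x3 intrinsics, pixels), "eye" and "attitude" of the camera in the world. Camera axes: x right, y down, z forward; pixel columns grow to the right and rows downward; lengths in mm; the calibration is good to about 2 mm. A picture is of the moment at which its call begins. get_calibration takes no time and is no camera call.
- robot.sign_off(): hands the job in; it is judged then, once.
The state is a dict: "time": time; "q": joint angles; "joint_vel": joint speeds; "joint_torque": joint torques, N m; "tool_pos": TCP position; "tcp_rot": TCP orientation; "force": force on the tool from outside, world axes, zero at the start; "ft_torque": the same for the moment, N m; "width": finger opening in mm; "gripper_force": force on a finger pad.
Only numpy, scipy, OpenCV 4.12 (cv2) and the standard library are available. Lean on these libraries where they do the work, as an engineer would, in place of code of your own. Each camera call takes 0.05 s, during which the arm holds its last target. There are 200 camera calls.

## Working session

There is one attempt and no reset: what is moved stays moved. The work goes in short steps, Python scripts to look and compute and a shell command to move; the robot and the scene stay as the last step left them, time stands still between calls to the robot, and variables do not carry over. Pictures are saved under pics/ and viewed, at most 10 in all, crops included, and the job is handed in when it is done.

```bash
mkdir -p pics; python3 - <<'E'
from workcell import robot
import cv2,numpy as np
for n in("scene","top"):
    cv2.imwrite(f"pics/{n}0.png",robot.camera(n)); print(n,robot.get_calibration(n))
print(robot.state(),robot.nose_length)
E
```

```text
scene {'mtx': array([[437.74677538,   0.        , 315.73348007],
       [  0.        , 437.74677538, 238.5406512 ],
       [  0.        ,   0.        ,   1.        ]]), 'eye': array([352.87088536, 690.50755297, 672.5189525 ]), 'attitude': array([-0.29389292,  2.68263598, -1.42204193])}
top {'mtx': array([[621.99824723,   0.        , 322.6254387 ],
       [  0.        , 621.99824723, 247.87174742],
       [  0.        ,   0.        ,   1.        ]]), 'eye': array([-102.35478165,  107.23046411, 1343.87983844]), 'attitude': array([-1.65590017,  2.24334098, -0.59215373])}
{'time': 0.1, 'q': array([ 1.44058407e+00,  3.85501675e-01,  6.73618610e-03, -4.33453328e-04,
       -1.19399971e+00, -2.58613496e-01]), 'joint_vel': array([ 8.37701786e-05, -2.22045815e-03,  3.20608577e-03,  2.75065937e-03,
       -1.27332022e-03, -2.74434235e-04]), 'joint_torque': array([-2.70989631e-04, -3.93321347e+01,  1.88927776e+01,  4.19796109e+00,
       -2.61112807e-03,  4.10695904e-06]), 'tool_pos': array([236.73082754, 577.90526701, 252.30757344]), 'tcp_rot': array([ 3.08040733e+00, -6.06787548e-01, -4.32860931e-04]), 'force': array([-0.38100257,  0.20264538,  0.10528313]), 'ft_torque': array([-0.02674349,  0.00358364,  0.02958765]), 'gripper_force': 0.0, 'width': 85.60946267834527} 22.0
```

View pics/scene0.png

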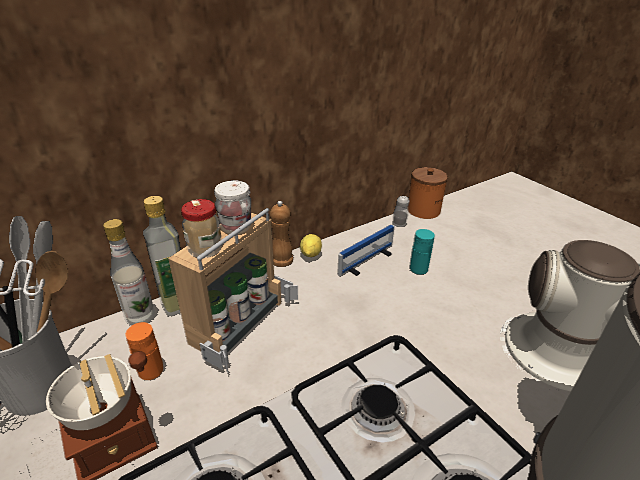

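View pics/top0.png

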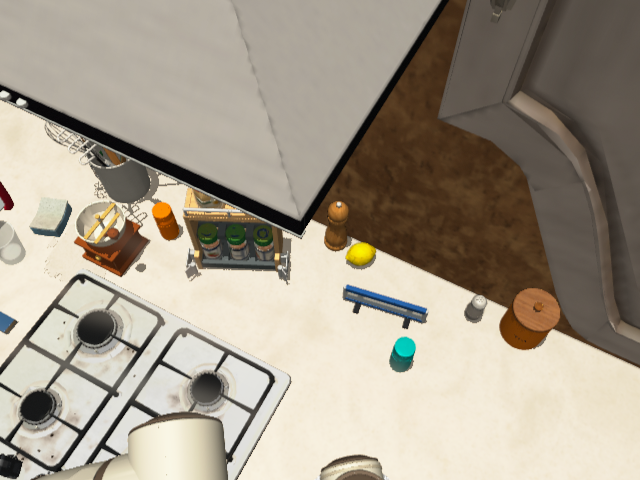

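The scene view shows the rack at about (235,290), open to the lower right, with clips at (215,355) and (290,292). The guard is at (367,250), the mill (281,235), the lemon (311,245) and the salt shaker (401,211). The orange (145,350) and turquoise (423,252) jars are decoys. Enlarging the rack in both views next.

```bash
cat > h.py <<'E'
import numpy as np,cv2
from scipy.spatial.transform import Rotation as R
from workcell import robot
C={n:robot.get_calibration(n) for n in("scene","top")}
def ray(n,p):
    c=C[n];A=R.from_rotvec(c["attitude"]).as_matrix()
    d=A@np.linalg.inv(c["mtx"])@[p[0],p[1],1];return c["eye"],d/np.linalg.norm(d)
def plane(n,p,z):
    e,d=ray(n,p);return e+d*(z-e[2])/d[2]
def tri(p,q):
    e,d=ray("scene",p);f,g=ray("top",q)
    s=np.linalg.lstsq(np.c_[d,-g],f-e,rcond=None)[0];a=e+s[0]*d;b=f+s[1]*g
    return (a+b)/2,np.linalg.norm(a-b)
def proj(n,X):
    c=C[n];A=R.from_rotvec(c["attitude"]).as_matrix()
    v=c["mtx"]@(A.T@(np.array(X,float)-c["eye"]));return v[:2]/v[2]
E
python3 - <<'E'
from h import *
print(proj("top",[0,0,0]),proj("top",[236,578,252]),proj("scene",[236,578,0]))
s=cv2.imread("pics/scene0.png")[180:380,160:310];t=cv2.imread("pics/top0.png")[175:295,170:300]
s=cv2.resize(s,None,fx=3,fy=3,interpolation=cv2.INTER_CUBIC);t=cv2.resize(t,(345,318),interpolation=cv2.INTER_CUBIC)
c=np.zeros((600,800,3),np.uint8);c[:,:450]=s;c[:318,450:795]=t
t=cv2.imread("pics/top0.png")[270:340,330:440];c[320:540,450:796]=cv2.resize(t,(346,220),interpolation=cv2.INTER_CUBIC)
cv2.imwrite("pics/c1.png",c)
E
```

```text
[351.77216334 519.99238453] [-13.81478975 468.9014804 ] [443.93855561 734.84062054]
```

View pics/c1.png

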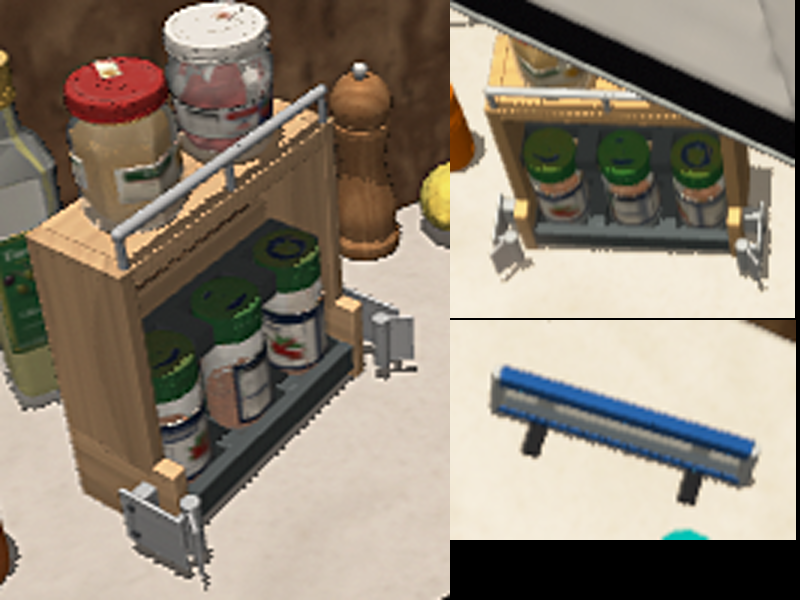

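```bash
python3 - <<'E'
from h import *
np.set_printoptions(precision=1,suppress=True)
L=tri((216,336.7),(196.8,254.6));Rr=tri((276,281),(277.5,256.9));print(L,Rr)
pl=lambda n,p,z:plane(n,p,z)
for n,a,b in(("scene",(216,336.7),(276,281)),("top",(196.8,254.6),(277.5,256.9))):
    a=plane(n,a,66);b=plane(n,b,66);d=a-b;print(n,a,b,np.hypot(*d[:2]),np.degrees(np.arctan2(-d[0],d[1])))
print("noses scene z56",plane("scene",(223.3,346.7),56),plane("scene",(286,286),56))
for p in((208.1,230.8),(236,230.8),(263.6,232.4)):print("cap",plane("top",p,124))
# guard by blue mask
for n in("scene","top"):
    im=cv2.imread(f"pics/{n}0.png");h=cv2.cvtColor(im,cv2.COLOR_BGR2HSV)
    m=cv2.inRange(h,(100,130,60),(125,255,255))
    k,lab,st,ce=cv2.connectedComponentsWithStats(m)
    for i in range(1,k):
        if st[i,4]>40:
            pts=np.argwhere(lab==i)[:,::-1].astype(np.float32);print(n,st[i],ce[i],cv2.minAreaRect(pts))
E
```

```text
(array([648.5, 169.1,  59.1]), np.float64(3.8692162097150122)) (array([585.8, -10.1,  60.5]), np.float64(2.4143777009207077))
scene [647.3 174.   66. ] [585.   -4.6  66. ] 189.18774537197282 -19.241642349035324
top [642.3 168.9  66. ] [581.5  -9.4  66. ] 188.36521926603342 -18.822485596996202
noses scene z56 [629.5 185.5  56. ] [563.   -4.7  56. ]
cap [661.6 129.1 124. ]
cap [643.1  68.4 124. ]
cap [620.8   9.5 124. ]
scene [341 225  52  31 301] [366.4 240.7] ((367.1243896484375, 240.61312866210938), (6.594253063201904, 57.68907928466797), 60.708641052246094)
scene [343 243  48  30 119] [365.5 257.5] ((366.30389404296875, 257.1622314453125), (2.3711957931518555, 55.207008361816406), 59.858612060546875)
top [346 285  80  29 476] [385.6 299.2] ((385.4451904296875, 299.18157958984375), (82.56500244140625, 5.76202917098999), 16.798372268676758)
top [346 298  75  24 121] [383.2 309.1] ((383.1090087890625, 309.14190673828125), (77.49058532714844, 1.705375075340271), 16.927513122558594)
top [  0 312  13  15 120] [  4.6 319.8] ((3.641509532928467, 320.24530029296875), (14.375029563903809, 10.878399848937988), 29.05460548400879)
```

The front ledges and caps place the rack origin at about (642,72) mm with yaw about -19°. All three jars are green-capped with pepper labels. In the scene view they are left (214,310), middle (236,300) and right (257,283). The orange and turquoise decoys stand outside the rack. Checking the labels in one enlarged crop.

```bash
cat > crop.py <<'E'
import sys
from h import *
def jars(tag,new=True):
    c=np.zeros((600,800,3),np.uint8)
    s=robot.camera("scene") if new else cv2.imread("pics/scene0.png");t=robot.camera("top") if new else cv2.imread("pics/top0.png")
    cv2.imwrite(f"pics/s_{tag}.png",s);cv2.imwrite(f"pics/t_{tag}.png",t)
    c[:600,:450]=cv2.resize(s[253:345,203:272],(450,600),interpolation=cv2.INTER_CUBIC)
    c[:300,450:]=cv2.resize(t[218:273,192:282],(350,214),interpolation=cv2.INTER_CUBIC)[:0].shape[0] and 0 if False else np.vstack([cv2.resize(t[218:273,192:282],(350,214),interpolation=cv2.INTER_CUBIC),np.zeros((86,350,3),np.uint8)])
    cv2.imwrite(f"pics/j_{tag}.png",c)
if __name__=="__main__": jars(sys.argv[1],len(sys.argv)<3)
E
python3 crop.py 0 old
```

```text
(no output)
```

View pics/j_0.png

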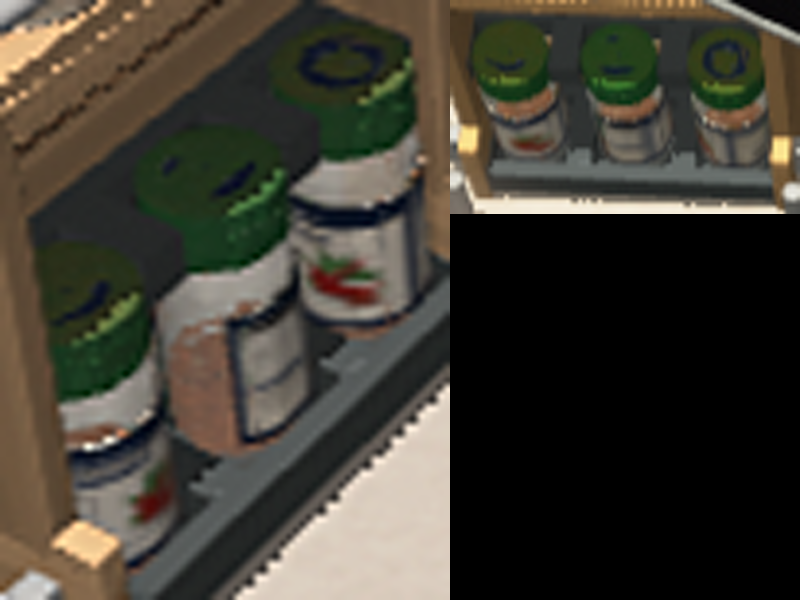

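The left jar (scene 214,310) already shows its peppers to the front, so it stays. The right jar's picture is turned about 60° toward rack +y. The middle jar shows its back panel, so it is about 180° off. Now computing moves in tool axes.

```bash
cat > go.py <<'E'
# usage: go.py x y z slant  : TCP target in rack coords (mm), slant deg -> shift (m) / turn (deg) in tool axes
import sys
from h import *
np.set_printoptions(precision=4,suppress=True)
O=np.array([642,72,0.]);YAW=-19.
RK=R.from_euler('z',YAW,degrees=True).as_matrix()
def rackpose():
    s=robot.state();return RK.T@(s["tool_pos"]-O),R.from_rotvec(s["tcp_rot"]),s
if __name__=="__main__":
    x,y,z,sl=map(float,sys.argv[1:5]);yaw=float(sys.argv[5]) if len(sys.argv)>5 else 0
    p,T,s=rackpose();a=np.radians(sl)
    zt=np.array([np.sin(a),0,-np.cos(a)]);yt=np.array([0,-1.,0])
    G=RK@R.from_euler('z',yaw,degrees=True).as_matrix()@np.c_[np.cross(yt,zt),yt,zt]
    d=RK@(np.array([x,y,z])-p)
    print("t",s["time"],"rack",p,"F_rack",RK.T@s["force"],"w",s["width"])
    print("shift",T.inv().apply(d)/1000,"turn",np.degrees((T.inv()*R.from_matrix(G)).as_rotvec()))
E
python3 go.py -130 -45 200 45
```

```text
t 0.1 rack [-547.8962  346.4001  252.3076] F_rack [-0.4262  0.0676  0.1053] w 85.60946267834527
shift [0.4396 0.3667 0.0531] turn [ 1.4    44.9841 -3.0713]
```

```bash
python3 -m inch '[0.44,0.367,0.053,1.4,45,-3.1,0, 0.44,0.367,0.053,1.4,45,-3.1,0, 0.44,0.367,0.053,1.4,45,-3.1,0, 0.44,0.367,0.053,1.4,45,-3.1,0, 0.44,0.367,0.053,1.4,45,-3.1,0, 0.44,0.367,0.053,1.4,45,-3.1,0, 0.44,0.367,0.053,1.4,45,-3.1,0, 0.44,0.367,0.053,1.4,45,-3.1,0, 0.44,0.367,0.053,1.4,45,-3.1,0, 0.44,0.367,0.053,1.4,45,-3.1,0]' 40; python3 go.py -60 -52 121 45
```

```text
time: 0.93
tool_pos: [429.6, 212.4, 214.5]
tcp_rot: [2.756, -0.457, 1.141]
force: [2.0, -0.8, 2.0]
width: 0.3
gripper_force: 0.0
t 0.9333 rack [-246.5156   63.6049  214.4986] F_rack [ 2.0911 -0.0793  2.0483] w 0.29776941607716634
shift [0.0657 0.1162 0.1976] turn [-0.1558  0.0379  0.0913]
```

```bash
python3 -m inch '[0.066,0.116,0.18,0,0,0,0, 0.066,0.116,0.18,0,0,0,0, 0.066,0.116,0.18,0,0,0,0, 0.066,0.116,0.18,0,0,0,0, 0.066,0.116,0.18,0,0,0,0, 0.066,0.116,0.18,0,0,0,0, 0.066,0.116,0.18,0,0,0,0, 0.066,0.116,0.18,0,0,0,0, 0.066,0.116,0.18,0,0,0,0, 0.066,0.116,0.18,0,0,0,0]'; python3 go.py -55 -52 121 45; python3 - <<'E'
from crop import *
s=robot.camera("scene");t=robot.camera("top")
c=np.zeros((600,800,3),np.uint8)
c[:,:]=0
c[:560,:400]=cv2.resize(s[220:360,190:290],(400,560),interpolation=cv2.INTER_CUBIC)
c[:400,400:]=cv2.resize(t[190:310,180:300],(400,400),interpolation=cv2.INTER_CUBIC)
cv2.imwrite("pics/a1.png",c)
E
```

```text
time: 1.77
tool_pos: [558.9, 85.1, 186.1]
tcp_rot: [2.737, -0.486, 1.062]
force: [0.4, 0.9, -0.5]
width: -0.1
gripper_force: 0.0
t 1.7667 rack [-82.8298 -14.6821 186.0586] F_rack [ 0.1136  0.9667 -0.4895] w -0.14401767582288452
shift [-0.0237  0.034   0.0684] turn [2.8212 2.2503 0.0122]
```

View pics/a1.png

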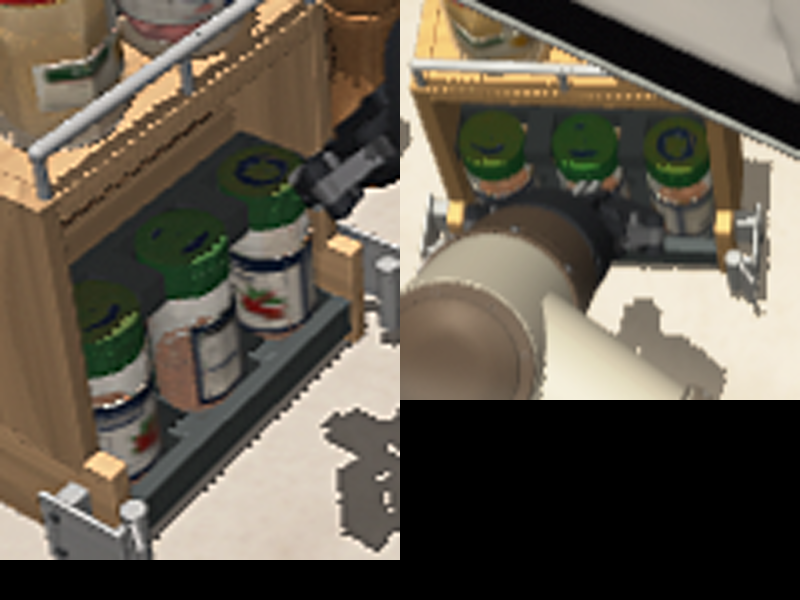

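The tool is in front of the rack, in top crop near (650,235), and has not yet fully arrived. The jars are untouched. Continuing to the right-hand cap.

```bash
python3 -m inch '[-0.024,0.034,0.03,2.8,2.2,0,0, -0.024,0.034,0.03,2.8,2.2,0,0, -0.024,0.034,0.05,2.8,2.2,0,0, -0.024,0.034,0.05,2.8,2.2,0,0, -0.024,0.034,0.05,2.8,2.2,0,0, -0.024,0.034,0.05,2.8,2.2,0,0, -0.024,0.034,0.05,2.8,2.2,0,0, -0.024,0.034,0.05,2.8,2.2,0,0, -0.024,0.034,0.05,2.8,2.2,0,0, -0.024,0.034,0.05,2.8,2.2,0,0]'; python3 go.py -55 -52 121 45; python3 -c "
from h import *
print(robot.state()['q'])"
```

```text
time: 2.7
tool_pos: [565.3, 81.3, 185.8]
tcp_rot: [2.735, -0.489, 1.059]
force: [0.4, 0.1, -0.8]
width: -0.0
gripper_force: 0.0
t 2.7 rack [-75.5713 -16.2284 185.7574] F_rack [ 0.2989  0.2165 -0.8283] w -0.003447348957217582
shift [-0.0287  0.0325  0.0634] turn [ 3.0491  2.3161 -0.0418]
[ 0.20144588  0.20272891 -0.94276238  2.0521264  -0.45532922 -0.94625924]
```

Joint 4 is at its limit, so the 45° slant is not feasible here. Reducing to about 28°.

```bash
echo 'from workcell import robot
print(robot.state()["q"].round(3).tolist(),robot.state()["tool_pos"].round(1).tolist(),robot.state()["tcp_rot"].round(4).tolist())'>q.py; python3 go.py -80 -45 175 28 5
```

```text
t 2.7 rack [-75.5713 -16.2284 185.7574] F_rack [ 0.2989  0.2165 -0.8283] w -0.003447348957217582
shift [-0.0105  0.0285  0.0064] turn [  5.9164 -14.5678  -4.5829]
```

```bash
python3 -m inch '[-0.005,0.0,0,2,-7,-2,0, -0.005,0.01,0,4,-14.6,-4,0, -0.01,0.028,0.006,6,-14.6,-4.6,0, -0.01,0.028,0.006,6,-14.6,-4.6,0, -0.01,0.028,0.006,6,-14.6,-4.6,0, -0.01,0.028,0.006,6,-14.6,-4.6,0, -0.01,0.028,0.006,6,-14.6,-4.6,0, -0.01,0.028,0.006,6,-14.6,-4.6,0, -0.01,0.028,0.006,6,-14.6,-4.6,0, -0.01,0.028,0.006,6,-14.6,-4.6,0]'; python3 q.py; python3 go.py -60 -52 121 28
```

```text
time: 3.53
tool_pos: [552.0, 55.9, 175.5]
tcp_rot: [2.971, -0.363, 0.74]
force: [1.0, -1.3, 0.8]
width: 0.1
gripper_force: 0.0
[0.297, 0.173, -0.903, 1.308, -0.252, -0.216] [552.0, 55.9, 175.5] [2.9713, -0.3634, 0.7402]
t 3.5333 rack [-79.8906 -44.5304 175.5451] F_rack [ 1.3385 -0.9053  0.7586] w 0.13724393839679602
shift [-0.0087  0.0092  0.0572] turn [-2.4103  0.0298  4.4546]
```

```bash
cat > ik.py <<'E'
from h import *
from scipy.optimize import least_squares
D=[([1.4406,.3855,.0067],[236.73,577.905,252.31],[3.0804,-.60679,-.00043]),
([.20145,.20273,-.94276],[565.3,81.3,185.76],[2.735,-.489,1.059]),
([.297,.173,-.903],[552,55.9,175.5],[2.9713,-.3634,.7402])]
A=[];b=[]
for q,p,r in D:
    Rz=R.from_euler('z',q[0]).as_matrix();e=q[2]-q[1];z=R.from_rotvec(r).as_matrix()[:,2]
    cols=[[1,0,0],[np.sin(q[1]),0,np.cos(q[1])],[np.cos(e),0,np.sin(e)],[0,0,1],[0,-1,0]]
    A.append(np.c_[(Rz@np.array(cols).T),z]);b.append(p)
A=np.vstack(A);b=np.hstack(b);P,res,rk,_=np.linalg.lstsq(A,b,rcond=None)
def wrist(q,P=P):
    e=q[2]-q[1];a,L1,L2,h,s,d=P
    return R.from_euler('z',q[0]).apply([a+L1*np.sin(q[1])+L2*np.cos(e),-s,h+L1*np.cos(q[1])+L2*np.sin(e)])
def wr(p,z):
    W=np.array(p)-P[5]*np.array(z);s=least_squares(lambda q:wrist(q)-W,[.25,.2,-.9]);q=s.x;e=q[2]-q[1]
    v=R.from_euler('z',-q[0]).apply(z);f=np.array([np.cos(e),0,np.sin(e)]);dn=np.array([np.sin(e),0,-np.cos(e)])
    return q.round(2),"q4",round(np.arctan2(-v[1],v@dn),2),"q5",round(-np.arccos(v@f),2),"res",round(s.cost,1)
if __name__=="__main__":
    print(P.round(1),np.abs(A@P-b).max(),rk)
    for q,p,r in D: print(wr(p,R.from_rotvec(r).as_matrix()[:,2]))
    from go import RK,O
    for y in(-52,-76):
      for sl in(20,25,30,35,40):
        for yaw in(0,15,30):
          a=np.radians(sl);z=RK@R.from_euler('z',yaw,degrees=True).apply([np.sin(a),0,-np.cos(a)])
          print(y,sl,yaw,*wr(O+RK@[-42,y,121],z))
E
python3 ik.py
```

```text
[ 707.8 -290.5    7.7  306.2  144.7 -210.8] 35.49670148699755 6
(array([ 1.42,  0.37, -5.01]), 'q4', np.float64(-0.0), 'q5', np.float64(-2.48), 'res', np.float64(0.0))
(array([0.24, 0.09, 1.57]), 'q4', np.float64(0.6), 'q5', np.float64(-2.32), 'res', np.float64(21.0))
(array([ 0.27,  0.23, -1.57]), 'q4', np.float64(2.78), 'q5', np.float64(-0.7), 'res', np.float64(376.0))
-52 20 0 [ 0.24  0.18 -1.57] q4 2.75 q5 -0.51 res 4173.7
-52 20 15 [ 0.26  0.17 -1.57] q4 2.91 q5 -0.51 res 4103.1
-52 20 30 [ 0.29  0.17 -1.57] q4 3.07 q5 -0.52 res 4102.8
-52 25 0 [ 0.23  0.14 -1.57] q4 2.71 q5 -0.56 res 3346.4
-52 25 15 [ 0.26  0.13 -1.57] q4 2.88 q5 -0.56 res 3287.5
-52 25 30 [ 0.29  0.13 -1.57] q4 3.06 q5 -0.56 res 3287.3
-52 30 0 [ 0.21  0.1  -1.57] q4 2.67 q5 -0.61 res 2553.8
-52 30 15 [ 0.25  0.09 -1.57] q4 2.86 q5 -0.61 res 2511.9
-52 30 30 [ 0.29  0.09 -1.57] q4 3.06 q5 -0.61 res 2511.8
-52 35 0 [ 0.2   0.06 -1.57] q4 2.65 q5 -0.67 res 1822.2
-52 35 15 [ 0.25  0.05 -1.57] q4 2.85 q5 -0.65 res 1799.1
-52 35 30 [ 0.29  0.05 -1.57] q4 3.05 q5 -0.66 res 1799.0
-52 40 0 [ 0.19  0.03 -1.57] q4 2.
[... 299 characters left out ...]
es 4256.2
-76 25 0 [ 0.19  0.16 -1.57] q4 2.75 q5 -0.58 res 3444.0
-76 25 15 [ 0.23  0.15 -1.57] q4 2.92 q5 -0.58 res 3385.0
-76 25 30 [ 0.26  0.15 -1.57] q4 3.09 q5 -0.59 res 3394.5
-76 30 0 [ 0.18  0.12 -1.57] q4 2.71 q5 -0.63 res 2616.1
-76 30 15 [ 0.22  0.11 -1.57] q4 2.9 q5 -0.63 res 2571.6
-76 30 30 [ 0.26  0.11 -1.57] q4 3.08 q5 -0.63 res 2578.6
-76 35 0 [ 0.17  0.09 -1.57] q4 2.69 q5 -0.69 res 1856.3
-76 35 15 [ 0.22  0.07 -1.57] q4 2.88 q5 -0.68 res 1828.4
-76 35 30 [ 0.26  0.07 -1.57] q4 3.08 q5 -0.68 res 1832.6
-76 40 0 [ 0.16  0.05 -1.57] q4 2.67 q5 -0.74 res 1191.4
-76 40 15 [ 0.21  0.03 -1.57] q4 2.87 q5 -0.73 res 1179.3
-76 40 30 [ 0.26  0.03 -1.57] q4 3.08 q5 -0.73 res 1180.9
```

```bash
python3 go.py -60 -52 128 25
```

```text
t 3.5333 rack [-79.8906 -44.5304 175.5451] F_rack [ 1.3385 -0.9053  0.7586] w 0.13724393839679602
shift [-0.0054  0.0092  0.051 ] turn [-2.2931 -2.9682  4.5167]
```

```bash
python3 -m inch '[-0.005,0.009,0.02,-2.3,-3,4.5,0, -0.005,0.009,0.035,-2.3,-3,4.5,0, -0.005,0.009,0.051,-2.3,-3,4.5,0, -0.005,0.009,0.051,-2.3,-3,4.5,0, -0.005,0.009,0.051,-2.3,-3,4.5,0, -0.005,0.009,0.051,-2.3,-3,4.5,0, -0.005,0.009,0.051,-2.3,-3,4.5,0, -0.005,0.009,0.051,-2.3,-3,4.5,0, -0.005,0.009,0.051,-2.3,-3,4.5,0, -0.005,0.009,0.051,-2.3,-3,4.5,0]'; python3 q.py; python3 go.py -40 -52 128 25
python3 - <<'E'
from crop import *
s=robot.camera("scene");t=robot.camera("top");print(proj("scene",robot.state()["tool_pos"]),proj("top",robot.state()["tool_pos"]))
c=np.zeros((560,800,3),np.uint8)
c[:560,:400]=cv2.resize(s[220:360,200:300],(400,560),interpolation=cv2.INTER_CUBIC)
c[:400,400:]=cv2.resize(t[210:290,210:290],(400,400),interpolation=cv2.INTER_CUBIC)
cv2.imwrite("pics/a2.png",c)
E
```

```text
time: 4.37
tool_pos: [568.9, 42.9, 128.9]
tcp_rot: [2.959, -0.494, 0.657]
force: [-0.5, 0.7, 0.9]
width: 0.2
gripper_force: 0.0
[0.208, 0.275, -0.892, 1.472, -0.219, -0.395] [568.9, 42.9, 128.9] [2.9588, -0.4945, 0.6569]
t 4.3667 rack [-59.6932 -51.2854 128.9449] F_rack [-0.704   0.5203  0.8678] w 0.18913637919255044
shift [0.0174 0.0007 0.0092] turn [-0.0557 -0.0255  0.0121]
[275.69167588 272.71569124] [254.7981996 254.3607506]
```

View pics/a2.png

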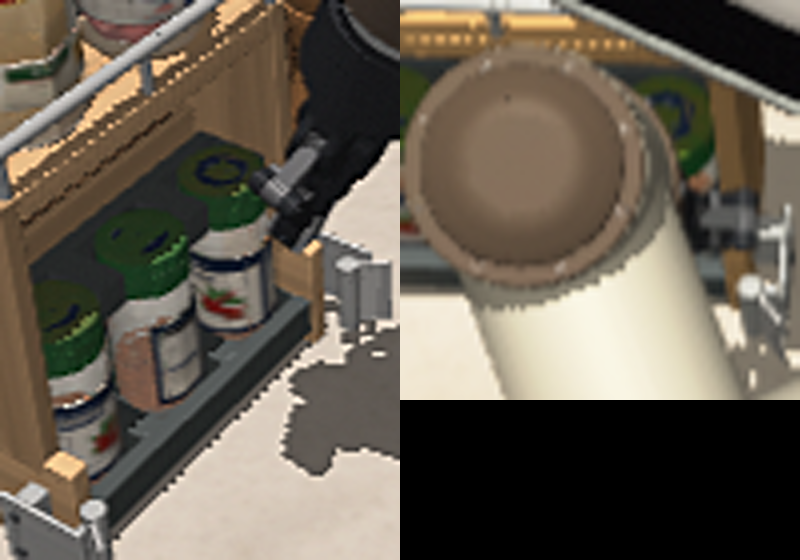

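The finger stands in front of the right cap (scene crop ~(285,230)), and nothing has been touched. Advancing to contact.

```bash
python3 -m inch '[0.004,0,0.002,0,0,0,0, 0.008,0,0.004,0,0,0,0, 0.01,0,0.0045,0,0,0,0, 0.011,0,0.005,0,0,0,0, 0.012,0,0.0055,0,0,0,0, 0.013,0,0.006,0,0,0,0, 0.014,0,0.0065,0,0,0,0, 0.015,0,0.007,0,0,0,0, 0.016,0,0.0075,0,0,0,0, 0.016,0,0.0075,0,0,0,0]'; python3 q.py; python3 go.py -40 -52 128 25
```

```text
time: 5.3
tool_pos: [585.7, 36.8, 128.3]
tcp_rot: [2.959, -0.495, 0.655]
force: [0.2, -0.3, 0.1]
width: 0.0
gripper_force: 0.0
[0.207, 0.299, -0.857, 1.416, -0.221, -0.338] [585.7, 36.8, 128.3] [2.9586, -0.4951, 0.6554]
t 5.3 rack [-41.7778 -51.617  128.2852] F_rack [ 0.3013 -0.2496  0.096 ] w 0.013684523154392732
shift [0.0015 0.0004 0.001 ] turn [-0.0145  0.0226 -0.0052]
```

```bash
python3 -m inch '[0.001,0,0.0005,0,0,0,0, 0.002,0,0.001,0,0,0,0, 0.003,0,0.0014,0,0,0,0, 0.003,0,0.0014,0,0,0,0, 0.004,0,0.0018,0,0,0,0, 0.004,0,0.0018,0,0,0,0, 0.005,0,0.0023,0,0,0,0, 0.005,0,0.0023,0,0,0,0, 0.006,0,0.0028,0,0,0,0, 0.006,0,0.0028,0,0,0,0]'; python3 go.py -36 -52 128 25
```

```text
time: 6.13
tool_pos: [589.9, 35.5, 127.6]
tcp_rot: [2.961, -0.492, 0.652]
force: [-11.3, 3.7, 6.7]
width: 0.1
gripper_force: 6.0
t 6.1333 rack [-37.3737 -51.4893 127.5919] F_rack [-11.9089  -0.1387   6.676 ] w 0.09301747586864907
shift [0.0014 0.0005 0.0002] turn [-0.084   0.1562  0.1034]
```

Contact at 12 N. Stroking right (tool +y).

```bash
python3 -m inch '[0,0.003,0,0,0,0,0, 0,0.006,0,0,0,0,0, 0,0.009,0,0,0,0,0, 0,0.012,0,0,0,0,0, 0,0.015,0,0,0,0,0, 0,0.018,0,0,0,0,0, 0,0.021,0,0,0,0,0, 0,0.024,0,0,0,0,0, 0,0.024,0,0,0,0,0, 0,0.024,0,0,0,0,0]'; python3 go.py -55 -76 128 25; cat > lab.py <<'E'
import sys
from h import *
from go import RK,O
def red(n,im):
    h=cv2.cvtColor(im,cv2.COLOR_BGR2HSV)
    return cv2.inRange(h,(0,120,60),(8,255,255))|cv2.inRange(h,(172,120,60),(180,255,255))
for n in("scene","top"):
    im=robot.camera(n) if len(sys.argv)<2 else cv2.imread(f"pics/{n}0.png")
    m=red(n,im)
    for j,y in(("L",64),("M",0),("R",-64)):
        c=np.array([proj(n,O+RK@[-22*np.cos(t)*1,y+22*np.sin(t),63]) for t in np.radians(range(-90,91,5))])
        x0,x1=c[:,0].min()-2,c[:,0].max()+2;y0,y1=c[:,1].min()-6,c[:,1].max()+6
        q=np.argwhere(m>0)[:,::-1];q=q[(q[:,0]>x0)&(q[:,0]<x1)&(q[:,1]>y0)&(q[:,1]<y1)]
        f=np.array([proj(n,O+RK@[-22*np.cos(np.radians(t)),y+22*np.sin(np.radians(t)),63]) for t in(-60,-30,0,30,60,90)])
        print(n,j,len(q),q.mean(0).round(1) if len(q) else "", "pred -60..90:",f[:,0].round(1),"row",f[:,1].round(0))
E
python3 lab.py old; python3 lab.py
```

```text
time: 6.97
tool_pos: [582.4, 13.6, 127.5]
tcp_rot: [2.963, -0.49, 0.652]
force: [-8.6, 5.2, 4.4]
width: -0.1
gripper_force: 4.6
t 6.9667 rack [-37.3589 -74.6114 127.5365] F_rack [-9.7867  2.1288  4.3878] w -0.09734846853708908
shift [-0.0158  0.0013 -0.0078] turn [-0.1904  0.1787  0.1685]
scene L 16 [226.2 329.6] pred -60..90: [228.  228.5 225.9 220.8 214.7 209.3] row [317. 321. 325. 328. 329. 328.]
scene M 3 [251. 295.] pred -60..90: [248.6 249.2 246.9 242.3 236.6 231.4] row [298. 302. 306. 308. 309. 308.]
scene R 19 [254.  295.9] pred -60..90: [267.1 267.9 266.  261.7 256.3 251.3] row [281. 285. 288. 290. 291. 290.]
top L 8 [213.1 255.1] pred -60..90: [218.  214.2 209.3 204.8 201.8 201.1] row [248. 251. 252. 251. 248. 244.]
top M 0  pred -60..90: [245.2 241.4 236.6 232.  229.  228.2] row [249. 252. 253. 252. 249. 244.]
top R 0  pred -60..90: [272.3 268.7 263.9 259.3 256.2 255.3] row [250. 253. 254. 253. 249. 245.]
scene L 15 [226.1 329.8] pred -60..90: [228.  228.5 225.9 220.8 214.7 209.3] row [317. 321. 325. 328. 329. 328.]
scene M 0  pred -60..90: [248.6 249.2 246.9 242.3 236.6 231.4] row [298. 302. 306. 308. 309. 308.]
scene R 23 [263.5 294.3] pred -60..90: [267.1 267.9 266.  261.7 256.3 251.3] row [281. 285. 288. 290. 291. 290.]
top L 9 [212.7 255.1] pred -60..90: [218.  214.2 209.3 204.8 201.8 201.1] row [248. 251. 252. 251. 248. 244.]
top M 0  pred -60..90: [245.2 241.4 236.6 232.  229.  228.2] row [249. 252. 253. 252. 249. 244.]
top R 0  pred -60..90: [272.3 268.7 263.9 259.3 256.2 255.3] row [250. 253. 254. 253. 249. 245.]
```

Right jar rolled from about 75° to about 20°. A second short stroke follows.

```bash
python3 -m inch '[-0.011,0,-0.005,0,0,0,0, -0.011,0,-0.005,0,0,0,0, -0.011,-0.016,-0.005,0,0,0,0, -0.011,-0.016,-0.005,0,0,0,0, -0.005,-0.016,-0.002,0,0,0,0, 0,-0.016,0,0,0,0,0, 0,-0.016,0,0,0,0,0, 0,-0.012,0,0,0,0,0, 0,-0.008,0,0,0,0,0, 0,-0.008,0,0,0,0,0]'; python3 go.py -55 -60 128 25;python3 lab.py|grep R
```

```text
time: 7.9
tool_pos: [584.6, 22.9, 127.4]
tcp_rot: [2.969, -0.485, 0.652]
force: [-12.8, 10.8, 7.1]
width: -0.3
gripper_force: 8.2
t 7.9 rack [-38.2461 -65.1344 127.4247] F_rack [-15.5758   6.0389   7.1292] w -0.25437248774469046
shift [-0.0149 -0.0053 -0.0075] turn [-0.4955  0.2714  0.3235]
scene R 17 [264.6 293.2] pred -60..90: [267.1 267.9 266.  261.7 256.3 251.3] row [281. 285. 288. 290. 291. 290.]
top R 0  pred -60..90: [272.3 268.7 263.9 259.3 256.2 255.3] row [250. 253. 254. 253. 249. 245.]
```

```bash
python3 -m inch '[0,0.0015,0,0,0,0,0, 0,0.003,0,0,0,0,0, 0,0.003,0,0,0,0,0, -0.006,0.003,-0.003,0,0,0,0, -0.018,0.003,-0.008,0,0,0,0, -0.05,0.003,-0.023,0,0,0,0, -0.08,0.003,-0.037,0,0,0,0, -0.11,0.003,-0.05,0,0,0,0, -0.11,0.003,-0.05,0,0,0,0, -0.11,0.003,-0.05,0,0,0,0]'; python3 go.py -60 12 128 25;python3 lab.py; python3 crop.py 1
```

```text
time: 8.83
tool_pos: [476.9, 57.0, 130.1]
tcp_rot: [2.958, -0.495, 0.654]
force: [-0.1, -0.5, -0.9]
width: 0.0
gripper_force: 0.0
t 8.8333 rack [-151.2673  -67.9037  130.1302] F_rack [ 0.0721 -0.4954 -0.8877] w 0.005739684202066185
shift [ 0.0818 -0.0799  0.0404] turn [ 0.0195  0.0527 -0.0106]
scene L 16 [226.2 329.6] pred -60..90: [228.  228.5 225.9 220.8 214.7 209.3] row [317. 321. 325. 328. 329. 328.]
scene M 0  pred -60..90: [248.6 249.2 246.9 242.3 236.6 231.4] row [298. 302. 306. 308. 309. 308.]
scene R 10 [266. 293.] pred -60..90: [267.1 267.9 266.  261.7 256.3 251.3] row [281. 285. 288. 290. 291. 290.]
top L 9 [212.7 255.1] pred -60..90: [218.  214.2 209.3 204.8 201.8 201.1] row [248. 251. 252. 251. 248. 244.]
top M 0  pred -60..90: [245.2 241.4 236.6 232.  229.  228.2] row [249. 252. 253. 252. 249. 244.]
top R 11 [266.4 257.4] pred -60..90: [272.3 268.7 263.9 259.3 256.2 255.3] row [250. 253. 254. 253. 249. 245.]
```

View pics/j_1.png

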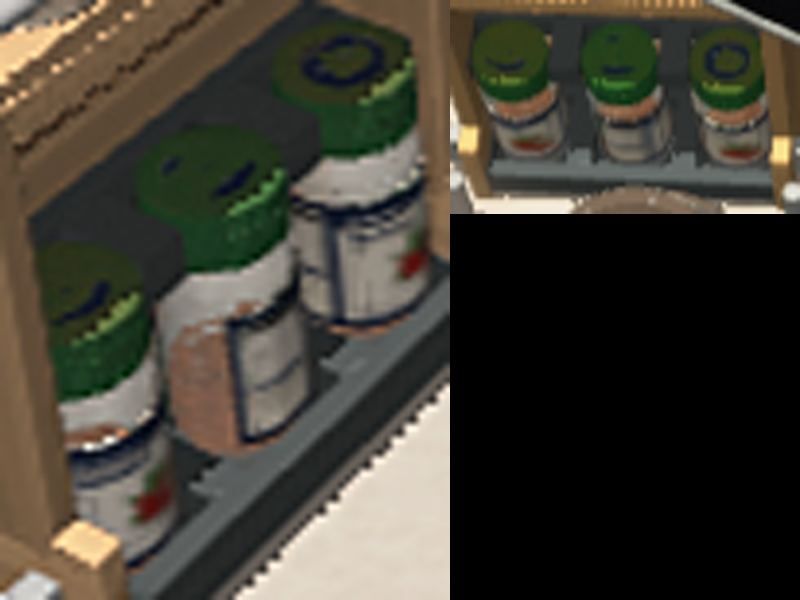

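Right jar now shows its peppers at the front, at crop (735,153) in the top view and (412,258) in the scene view. Checking it numerically against the caps.

```bash
cat > cmp.py <<'E'
import sys
from h import *
from go import RK,O
from lab import red
tag=sys.argv[1]
for n,f in(("scene",f"pics/s_{tag}.png"),("top",f"pics/t_{tag}.png")):
    im=cv2.imread(f);h=cv2.cvtColor(im,cv2.COLOR_BGR2HSV)
    g=cv2.inRange(h,(40,90,20),(75,255,255));r=red(n,im)
    hue=h[...,0].astype(int);w=np.clip(h[...,1].astype(float)-90,0,None)*((hue<9)|(hue>171))
    for j,y in(("L",64),("M",0),("R",-64)):
        pc=proj(n,O+RK@[0,y,114]);pl=proj(n,O+RK@[-22,y,63]);ax=proj(n,O+RK@[0,y,63])
        def cen(m,p,dx,dy):
            q=np.argwhere(m>0)[:,::-1];k=(abs(q[:,0]-p[0])<dx)&(abs(q[:,1]-p[1])<dy);q=q[k]
            ww=m[q[:,1],q[:,0]].astype(float);return ((q*ww[:,None]).sum(0)/ww.sum()).round(2) if len(q) else None,len(q)
        gc=cen(g,pc,13,13);rc=cen(w,pl+[0,4],9,7)
        print(n,j,"green-pred",(gc[0]-pc).round(2) if gc[1] else "",gc[1],"red-pred0",(rc[0]-pl).round(2) if rc[1] else "",rc[1],"jar",(pl-ax).round(1))
E
sed -i 's/^for n in("scene","top"):/for n in(("scene","top") if __name__=="__main__" else ()):/' lab.py; python3 cmp.py 1
```

```text
scene L green-pred [3.9  2.03] 202 red-pred0 [0.29 4.51] 19 jar [8.7 4.3]
scene M green-pred [-0.29  0.3 ] 368 red-pred0 [-8.95  7.42] 1 jar [8.5 3.9]
scene R green-pred [0.84 3.26] 194 red-pred0 [0.13 4.87] 14 jar [8.3 3.6]
top L green-pred [0.3  1.66] 215 red-pred0 [3.05 3.08] 14 jar [-1.1  8.2]
top M green-pred [0.07 0.2 ] 321 red-pred0  0 jar [-0.9  8.2]
top R green-pred [-0.03  3.44] 146 red-pred0 [2.27 3.4 ] 13 jar [-0.7  8.2]
```

Right jar agrees with the left one within a few degrees. Now the middle jar.

```bash
python3 go.py -52 14 128 25; python3 go.py -35 14 128 25|tail -1
```

```text
t 9.0333 rack [-151.4468  -68.6535  128.4723] F_rack [-0.8023 -0.0801 -0.2148] w 0.1898777136134427
shift [ 0.09   -0.0828  0.0419] turn [ 0.1322  0.2342 -0.0434]
shift [ 0.1055 -0.0828  0.049 ] turn [ 0.1322  0.2342 -0.0434]
```

```bash
python3 -m inch '[0.01,-0.03,0.004,0,0,0,0, 0.03,-0.06,0.014,0.1,0.2,0,0, 0.06,-0.083,0.028,0.1,0.2,0,0, 0.09,-0.083,0.042,0.1,0.2,0,0, 0.09,-0.083,0.042,0.1,0.2,0,0, 0.09,-0.083,0.042,0.1,0.2,0,0, 0.09,-0.083,0.042,0.1,0.2,0,0, 0.097,-0.083,0.045,0.1,0.2,0,0, 0.101,-0.083,0.047,0.1,0.2,0,0, 0.103,-0.083,0.048,0.1,0.2,0,0]'; python3 go.py -36 14 128 25;python3 q.py
```

```text
time: 9.87
tool_pos: [610.4, 97.8, 128.5]
tcp_rot: [2.958, -0.496, 0.656]
force: [-1.3, 0.4, 1.5]
width: 0.1
gripper_force: 0.1
t 9.8667 rack [-38.323   14.1355 128.521 ] F_rack [-1.3876 -0.0112  1.5128] w 0.055033410347237875
shift [0.0019 0.0001 0.0015] turn [-0.0067  0.0019 -0.0209]
[0.386, 0.353, -0.757, 1.169, -0.307, -0.25] [610.4, 97.8, 128.5] [2.9582, -0.4956, 0.6558]
```

```bash
python3 -m inch '[0.0023,0,0.0011,0,0,0,0, 0.0023,0,0.0011,0,0,0,0, 0.0023,0.005,0.0011,0,0,0,0, 0.0023,0.01,0.0011,0,0,0,0, 0.0023,0.015,0.0011,0,0,0,0, 0.0023,0.02,0.0011,0,0,0,0, 0.0023,0.025,0.0011,0,0,0,0, 0.0023,0.028,0.0011,0,0,0,0, 0.0023,0.028,0.0011,0,0,0,0, 0.0023,0.028,0.0011,0,0,0,0]'; python3 go.py -36 14 128 25
```

```text
time: 10.7
tool_pos: [603.2, 71.0, 128.3]
tcp_rot: [2.959, -0.495, 0.655]
force: [-4.9, 0.8, 1.3]
width: -0.3
gripper_force: 2.3
t 10.7 rack [-36.3543 -13.6058 128.2766] F_rack [-4.884  -0.818   1.2797] w -0.26852310059181067
shift [ 0.0002 -0.0276  0.0004] turn [-0.0161  0.0306  0.0153]
```

```bash
python3 -m inch '[-0.009,0,-0.004,0,0,0,0, -0.009,-0.010,-0.004,0,0,0,0, -0.009,-0.028,-0.004,0,0,0,0, -0.009,-0.028,-0.004,0,0,0,0, 0.0008,-0.028,0.0004,0,0,0,0, 0.0008,-0.028,0.0004,0,0,0,0, 0.0008,-0.022,0.0004,0,0,0,0, 0.0008,-0.015,0.0004,0,0,0,0, 0.0008,-0.007,0.0004,0,0,0,0, 0.0008,0,0.0004,0,0,0,0]'; python3 go.py -36 14 128 25
python3 -m inch '[-0,0,0,0,0,0,0, -0.009,0,-0.004,0,0,0,0, -0.009,-0.010,-0.004,0,0,0,0, -0.009,-0.028,-0.004,0,0,0,0, -0.009,-0.028,-0.004,0,0,0,0, 0.0004,-0.028,0.0002,0,0,0,0, 0.0004,-0.028,0.0002,0,0,0,0, 0.0004,-0.021,0.0002,0,0,0,0, 0.0004,-0.013,0.0002,0,0,0,0, 0.0004,-0.006,0.0002,0,0,0,0]'; python3 go.py -36 14 128 25
```

```text
time: 11.53
tool_pos: [603.8, 76.2, 128.1]
tcp_rot: [2.971, -0.481, 0.657]
force: [-7.7, 6.8, 3.0]
width: 0.0
gripper_force: 4.4
t 11.5333 rack [-37.5094  -8.4796 128.0949] F_rack [-9.4842  3.9053  2.9988] w 0.03483880398882425
shift [ 0.0015 -0.0225  0.001 ] turn [-0.6843  0.1406  0.4581]
time: 12.37
tool_pos: [606.2, 84.0, 127.9]
tcp_rot: [2.977, -0.476, 0.657]
force: [-14.0, 15.0, 5.5]
width: -0.2
gripper_force: 9.0
t 12.3667 rack [-37.7675  -0.3421 127.9325] F_rack [-18.0753   9.63     5.4624] w -0.1796962606352619
shift [ 0.0018 -0.0143  0.0009] turn [-1.0205  0.2049  0.5977]
```

```bash
python3 -m inch '[-0.001,0.002,-0.0005,0,0,0,0, -0.001,0.004,-0.0005,0,0,0,0, -0.001,0.006,-0.0005,0,0,0,0, -0.001,0.006,-0.0005,0,0,0,0, -0.001,0.006,-0.0005,0,0,0,0, -0.006,0.006,-0.003,0,0,0,0, -0.018,0.006,-0.008,0,0,0,0, -0.05,0.006,-0.023,0,0,0,0, -0.09,0.006,-0.042,0,0,0,0, -0.09,0.006,-0.042,0,0,0,0]'; python3 go.py -52 14 128 25; python3 crop.py 2; python3 cmp.py 2
```

```text
time: 13.2
tool_pos: [505.9, 102.5, 127.4]
tcp_rot: [2.958, -0.49, 0.652]
force: [-0.5, -0.8, -0.7]
width: -0.0
gripper_force: 0.0
t 13.2 rack [-138.6313  -15.4332  127.3533] F_rack [-0.2156 -0.8686 -0.6542] w -0.0027248876562826177
shift [ 0.079  -0.0292  0.0358] turn [0.066  0.1331 0.1992]
scene L green-pred [3.73 1.76] 210 red-pred0 [0.29 4.51] 20 jar [8.7 4.3]
scene M green-pred [-0.23  0.18] 376 red-pred0 [-5.72  7.81] 32 jar [8.5 3.9]
scene R green-pred [0.87 3.48] 189 red-pred0 [0.15 4.85] 14 jar [8.3 3.6]
top L green-pred [0.49 1.87] 204 red-pred0 [3.31 3.1 ] 13 jar [-1.1  8.2]
top M green-pred [0.42 0.2 ] 322 red-pred0 [-3.21  2.26] 7 jar [-0.9  8.2]
top R green-pred [0.08 3.33] 150 red-pred0 [2.24 3.4 ] 13 jar [-0.7  8.2]
```

View pics/j_2.png

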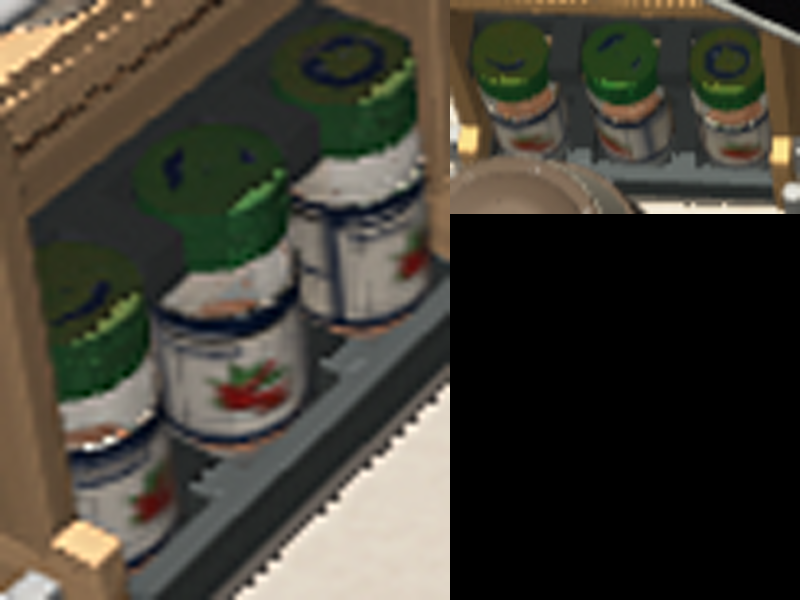

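The middle jar's picture has come round and sits about 44° short, at scene crop (250,390). One more stroke of about 18 mm.

```bash
python3 go.py -48 9 128 25|tail -1; python3 go.py -35.5 9 128 25|tail -1
```

```text
shift [ 0.0779 -0.0226  0.0375] turn [-0.0321 -0.0535  0.0277]
shift [ 0.0892 -0.0226  0.0428] turn [-0.0321 -0.0535  0.0277]
```

```bash
python3 -m inch '[0.03,-0.015,0.015,0,0,0,0, 0.06,-0.023,0.029,0,0,0,0, 0.078,-0.023,0.0375,0,0,0,0, 0.078,-0.023,0.0375,0,0,0,0, 0.078,-0.023,0.0375,0,0,0,0, 0.078,-0.023,0.0375,0,0,0,0, 0.083,-0.023,0.04,0,0,0,0, 0.087,-0.023,0.0418,0,0,0,0, 0.0892,-0.023,0.0428,0,0,0,0, 0.0892,-0.023,0.0428,0,0,0,0]'; python3 go.py -36 9 128 25
python3 -m inch '[0,0.003,0,0,0,0,0, 0,0.006,0,0,0,0,0, 0,0.009,0,0,0,0,0, 0,0.012,0,0,0,0,0, 0,0.015,0,0,0,0,0, 0,0.018,0,0,0,0,0, 0,0.018,0,0,0,0,0, 0,0.018,0,0,0,0,0, 0,0.018,0,0,0,0,0, 0,0.018,0,0,0,0,0]'; python3 go.py -36 9 128 25; python3 crop.py 3; python3 cmp.py 3
```

```text
time: 14.13
tool_pos: [610.2, 93.6, 126.9]
tcp_rot: [2.962, -0.491, 0.654]
force: [-13.5, 4.5, 7.0]
width: -0.0
gripper_force: 7.3
t 14.1333 rack [-37.0785  10.091  126.9341] F_rack [-14.223   -0.1779   7.0197] w -0.01282194805820768
shift [ 0.0014  0.0011 -0.0005] turn [-0.1592  0.1174  0.1433]
time: 14.97
tool_pos: [604.8, 80.0, 127.0]
tcp_rot: [2.969, -0.483, 0.656]
force: [-11.4, 10.3, 4.5]
width: 0.2
gripper_force: 7.3
t 14.9667 rack [-37.7661  -4.5268 127.0066] F_rack [-14.1561   5.9782   4.5005] w 0.15503774452066177
shift [ 0.0021 -0.0135 -0.    ] turn [-0.5644  0.1574  0.3924]
scene L green-pred [3.68 1.56] 214 red-pred0 [0.31 4.51] 20 jar [8.7 4.3]
scene M green-pred [-2.39  1.14] 278 red-pred0 [-1.25  5.36] 22 jar [8.5 3.9]
scene R green-pred [-10.85  -0.94] 9 red-pred0 [0.16 4.86] 14 jar [8.3 3.6]
top L green-pred  0 red-pred0  0 jar [-1.1  8.2]
top M green-pred [ 7.91 -4.95] 17 red-pred0  0 jar [-0.9  8.2]
top R green-pred [1.05 2.63] 123 red-pred0 [2.28 3.4 ] 13 jar [-0.7  8.2]
```

```bash
python3 -m inch '[0,0.002,0,0,0,0,0, 0,0.004,0,0,0,0,0, 0,0.004,0,0,0,0,0, -0.006,0.004,-0.003,0,0,0,0, -0.018,0.004,-0.008,0,0,0,0, -0.05,0.004,-0.023,0,0,0,0, -0.08,0.004,-0.037,0,0,0,0, -0.1,0.004,-0.05,0,0,0,0, -0.1,0.004,-0.05,0,0,0,0, -0.1,0.004,-0.05,0,0,0,0]'; python3 crop.py 4; python3 cmp.py 4;python3 go.py -36 9 128 25
```

```text
time: 15.9
tool_pos: [498.9, 108.4, 131.3]
tcp_rot: [2.959, -0.493, 0.658]
force: [0.8, 1.2, 0.5]
width: -0.1
gripper_force: 0.0
scene L green-pred [3.75 1.77] 209 red-pred0 [0.27 4.54] 19 jar [8.7 4.3]
scene M green-pred [-0.18  0.07] 372 red-pred0 [0.85 3.56] 12 jar [8.5 3.9]
scene R green-pred [0.96 3.45] 188 red-pred0 [0.1  4.89] 15 jar [8.3 3.6]
top L green-pred [0.51 1.81] 204 red-pred0 [3.05 3.1 ] 14 jar [-1.1  8.2]
top M green-pred [0.46 0.18] 320 red-pred0 [4.16 2.79] 9 jar [-0.9  8.2]
top R green-pred [-0.05  3.38] 151 red-pred0 [2.3 3.4] 13 jar [-0.7  8.2]
t 16.0 rack [-145.789   -11.7859  131.1448] F_rack [0.118  0.8845 0.1807] w -0.020633410606980214
shift [ 0.0981 -0.0208  0.0494] turn [-0.0785 -0.0904 -0.0303]
```

Middle jar has overshot by about 8°. Correcting with a short reverse stroke.

```bash
python3 -m inch '[0.04,-0.01,0.02,0,0,0,0, 0.07,-0.01,0.035,0,0,0,0, 0.085,-0.01,0.0425,0,0,0,0, 0.085,-0.01,0.0425,0,0,0,0, 0.085,-0.01,0.0425,0,0,0,0, 0.085,-0.01,0.0425,0,0,0,0, 0.09,-0.01,0.0455,0,0,0,0, 0.095,-0.01,0.048,0,0,0,0, 0.0985,-0.01,0.0495,0,0,0,0, 0.0985,-0.01,0.0495,0,0,0,0]'; python3 go.py -36 -2 128 25
python3 -m inch '[0,0,0,0,0,0,0, 0,-0.002,0,0,0,0,0, 0,-0.0035,0,0,0,0,0, 0,-0.0035,0,0,0,0,0, -0.006,-0.0035,-0.003,0,0,0,0, -0.018,-0.0035,-0.008,0,0,0,0, -0.05,-0.0035,-0.023,0,0,0,0, -0.08,-0.0035,-0.037,0,0,0,0, -0.1,-0.0035,-0.05,0,0,0,0, -0.1,-0.0035,-0.05,0,0,0,0]'; python3 crop.py 5; python3 cmp.py 5;python3 go.py -140 -100 230 0
```

```text
time: 16.83
tool_pos: [605.3, 82.3, 126.9]
tcp_rot: [2.961, -0.492, 0.654]
force: [-10.8, 3.3, 5.0]
width: 0.1
gripper_force: 5.7
t 16.8333 rack [-38.0451  -2.2036 126.8597] F_rack [-11.2711  -0.3772   5.0336] w 0.0651804090629487
shift [ 0.0023 -0.0002 -0.0002] turn [-0.0979  0.0884  0.1066]
time: 17.67
tool_pos: [498.9, 121.6, 130.4]
tcp_rot: [2.96, -0.49, 0.655]
force: [-0.2, 0.2, 0.4]
width: -0.1
gripper_force: 0.0
scene L green-pred [3.83 1.9 ] 205 red-pred0 [0.27 4.51] 20 jar [8.7 4.3]
scene M green-pred [-0.31  0.48] 362 red-pred0 [-0.03  4.32] 15 jar [8.5 3.9]
scene R green-pred [1.04 3.52] 185 red-pred0 [0.15 4.86] 14 jar [8.3 3.6]
top L green-pred [0.47 1.91] 208 red-pred0 [3.06 3.08] 14 jar [-1.1  8.2]
top M green-pred [-0.13  0.16] 324 red-pred0 [3.04 2.95] 10 jar [-0.9  8.2]
top R green-pred [0.01 3.43] 149 red-pred0 [2.27 3.4 ] 13 jar [-0.7  8.2]
t 17.7667 rack [-148.3243    1.8403  131.084 ] F_rack [0.3521 0.4033 0.7533] w 0.2144021155866292
shift [ 0.0494  0.1017 -0.0863] turn [ -0.1109 -25.0776   0.0753]
```

All three labels agree within about 5°. Now measuring the guard from both views.

```bash
python3 - <<'E'
from h import *
from go import RK,O
np.set_printoptions(precision=1,suppress=True)
E={}
for n in("scene","top"):
    im=cv2.imread(f"pics/{n}0.png");h=cv2.cvtColor(im,cv2.COLOR_BGR2HSV);m=cv2.inRange(h,(100,130,60),(125,255,255))
    r=(335,220,400,265) if n=="scene" else (335,280,435,325)
    k,lab,st,ce=cv2.connectedComponentsWithStats(m);i=[i for i in range(1,k) if r[0]<ce[i][0]<r[2] and r[1]<ce[i][1]<r[3]];i=max(i,key=lambda i:st[i,4])
    b=cv2.boxPoints(cv2.minAreaRect(np.argwhere(lab==i)[:,::-1].astype(np.float32)));b=b[np.argsort(b[:,0])]
    E[n]=[b[:2].mean(0),b[2:].mean(0)];print(n,E[n])
    a,c=[plane(n,e,60) for e in E[n]];d=a-c;print(a,c,"mid",(a+c)/2,"len",np.hypot(*d[:2]),"y-axis deg",np.degrees(np.arctan2(-d[0],d[1])))
for a,b in zip(E["scene"],E["top"]):print(tri(a,b))
print("rack coords mid",RK.T@(tri(*[np.mean(E[n],0) for n in E])[0]-O))
print("home world",O+RK@[-42,0,33],"pre",O+RK@[-100,0,33])
for nm,n,p in(("mill","top",(337,240)),("lemon","top",(361,256)),("salt","top",(476,310)),("turq","top",(403,362)),("mill","scene",(282,262)),("lemon","scene",(311,253)),("salt","scene",(401,223)),("turq","scene",(421,270))):print(nm,plane(n,p,0))
E
```

```text
scene [array([342. , 254.7], dtype=float32), array([392.3, 226.5], dtype=float32)]
[ 463. -139.   60.] [ 355.5 -290.9   60. ] mid [ 409.2 -215.    60. ] len 186.09420771211592 y-axis deg -35.2917965300025
top [array([345.9, 287.3], dtype=float32), array([425. , 311.1], dtype=float32)]
[ 463.2 -138.5   60. ] [ 355.2 -289.3   60. ] mid [ 409.2 -213.9   60. ] len 185.49473716159446 y-axis deg -35.591675000413574
(array([ 462.9, -138.4,   60.5]), np.float64(0.06168812572214214))
(array([ 355.2, -289.2,   60.9]), np.float64(0.6093484653372524))
rack coords mid [-124.5 -347.3   56.3]
home world [602.3  85.7  33. ] pre [547.4 104.6  33. ]
mill [ 619.7 -169.7    0. ]
lemon [ 559.4 -212.2    0. ]
salt [ 344.  -423.8   -0. ]
turq [ 275.7 -214.3    0. ]
mill [ 616.7 -155.5    0. ]
lemon [ 553.7 -209.7    0. ]
salt [ 332.4 -411.8    0. ]
turq [ 272.  -201.1    0. ]
```

Guard centre is at about (409,-214), yaw -35.5°, rail height ~60 mm (both views agree within 1 mm). Moving above it.

```bash
python3 go.py -124.5 -347.3 180 0 -53;python3 go.py -124.5 -347.3 180 0 -106.5
```

```text
t 17.7667 rack [-148.3243    1.8403  131.084 ] F_rack [0.3521 0.4033 0.7533] w 0.2144021155866292
shift [ 0.042   0.3491 -0.035 ] turn [-11.6973 -23.2035  52.2017]
t 17.7667 rack [-148.3243    1.8403  131.084 ] F_rack [0.3521 0.4033 0.7533] w 0.2144021155866292
shift [ 0.042   0.3491 -0.035 ] turn [-23.3396 -17.2682 104.6486]
```

```bash
python3 -m inch '[0.02,0.02,-0.03,-2,-7,4,0, 0.04,0.06,-0.04,-5,-14,11,0.3, 0.042,0.1,-0.04,-7,-20,18,1, 0.042,0.14,-0.035,-10,-23,25,1, 0.042,0.18,-0.035,-11.7,-23.2,32,1, 0.042,0.22,-0.035,-11.7,-23.2,39,1, 0.042,0.26,-0.035,-11.7,-23.2,46,1, 0.042,0.3,-0.035,-11.7,-23.2,52,1, 0.042,0.349,-0.035,-11.7,-23.2,52,1, 0.042,0.349,-0.035,-11.7,-23.2,52,1]'; python3 go.py -124.5 -347.3 130 0 -106.5;python3 q.py
```

```text
time: 18.6
tool_pos: [421.7, -189.2, 180.0]
tcp_rot: [2.611, -1.721, 0.051]
force: [1.8, -0.9, 0.5]
width: 85.3
gripper_force: 0.0
t 18.6 rack [-123.2445 -318.7384  180.0212] F_rack [ 1.9671 -0.3167  0.5078] w 85.27293363638564
shift [0.0185 0.0204 0.0506] turn [-1.3241 -1.6592 58.7189]
[-0.051, 0.168, -0.516, 0.038, -0.866, 0.432] [421.7, -189.2, 180.0] [2.6107, -1.7206, 0.0506]
```

```bash
python3 -m inch '[0,0,0.01,0,0,7,1, 0,0,0.02,0,0,14,1, 0,0,0.03,0,0,21,1, 0,0,0.04,0,0,28,1, 0,0,0.05,0,0,35,1, 0,0,0.05,0,0,42,1, 0,0,0.05,0,0,49,1, 0,0,0.05,0,0,54,1, 0,0,0.05,0,0,54,1, 0,0,0.05,0,0,54,1]'; python3 go.py -124.5 -347.3 62 0 -106.5;python3 q.py
```

```text
time: 19.43
tool_pos: [422.7, -189.6, 129.3]
tcp_rot: [1.561, -2.725, 0.058]
force: [0.1, -0.9, 0.2]
width: 85.3
gripper_force: 0.0
t 19.4333 rack [-122.1689 -318.712   129.3204] F_rack [ 0.3577 -0.8095  0.2258] w 85.33416439008278
shift [ 0.0272 -0.0012  0.0679] turn [-1.8653 -0.9831  5.1122]
[-0.05, 0.24, -0.584, 0.047, -0.728, -0.515] [422.7, -189.6, 129.3] [1.5612, -2.7252, 0.0578]
```

```bash
python3 -m inch '[0.015,-0.001,0.01,-1,-0.5,3,1, 0.027,-0.001,0.02,-1.9,-1,5,1, 0.027,-0.001,0.04,-1.9,-1,5,1, 0.027,-0.001,0.055,-1.9,-1,5,1, 0.027,-0.001,0.068,-1.9,-1,5,1, 0.027,-0.001,0.068,-1.9,-1,5,1, 0.027,-0.001,0.068,-1.9,-1,5,1, 0.027,-0.001,0.068,-1.9,-1,5,0, 0.027,-0.001,0.068,-1.9,-1,5,0, 0.027,-0.001,0.068,-1.9,-1,5,0]' 30; python3 go.py -124.5 -347.3 62 0 -106.5
python3 -m inch '[0,0,0,0,0,0,0, 0,0,0,0,0,0,0, 0,0,0,0,0,0,0, 0,0,0,0,0,0,0, 0,0,-0.005,0,0,0,0, 0,0,-0.01,0,0,0,0, 0,0,-0.02,0,0,0,0, 0,0,-0.03,0,0,0,0, 0,0,-0.03,0,0,0,0, 0,0,-0.03,0,0,0,0]' 30; python3 q.py; python3 go.py -124.5 -200 92 0 -90
```

```text
time: 20.27
tool_pos: [411.0, -215.2, 62.8]
tcp_rot: [-1.439, 2.791, -0.001]
force: [0.0, -0.6, 0.6]
width: 51.5
gripper_force: 0.0
t 20.2667 rack [-124.8869 -346.7003   62.8153] F_rack [ 0.218  -0.5985  0.6365] w 51.50313073393041
shift [ 0.0005 -0.0005  0.0008] turn [-0.0535  0.0535  0.0631]
time: 21.1
tool_pos: [410.5, -215.1, 92.3]
tcp_rot: [-1.439, 2.792, 0.001]
force: [0.4, 1.3, -3.4]
width: 11.5
gripper_force: 34.7
[-0.131, 0.311, -0.589, -0.001, -0.671, -0.488] [410.5, -215.1, 92.3] [-1.4385, 2.7922, 0.0005]
t 21.1 rack [-125.3773 -346.805    92.2633] F_rack [-0.0505  1.3953 -3.3935] w 11.545451547419413
shift [-0.141   0.0408  0.0004] turn [ -0.0062   0.0405 -16.4841]
```

Guard gripped (11.5 mm, 35 N) and lifted. Carrying it to before the rack.

```bash
python3 go.py -130 0 92 0 -90.1
```

```text
t 21.1 rack [-125.3773 -346.805    92.2633] F_rack [-0.0505  1.3953 -3.3935] w 11.545451547419413
shift [-0.3312  0.1028  0.0005] turn [ -0.0061   0.0405 -16.3841]
```

```bash
python3 -m inch '[-0.02,0.015,0,0,0,-2,0, -0.055,0.03,0,0,0,-5,0, -0.095,0.04,0,0,0,-8,0, -0.135,0.053,0,0,0,-12,0, -0.175,0.065,0,0,0,-16.4,0, -0.215,0.077,0,0,0,-16.4,0, -0.25,0.085,0,0,0,-16.4,0, -0.29,0.095,0,0,0,-16.4,0, -0.331,0.103,0,0,0,-16.4,0, -0.331,0.103,0,0,0,-16.4,0]'; python3 go.py -100 0 92 0 -90.1
```

```text
time: 21.93
tool_pos: [523.1, 120.8, 92.0]
tcp_rot: [-1.828, 2.547, -0.001]
force: [1.3, -0.5, -1.8]
width: 11.6
gripper_force: 34.7
t 21.9333 rack [-128.333     7.3812   91.9599] F_rack [ 1.4364 -0.0529 -1.8231] w 11.572670089557663
shift [ 0.0075 -0.0283  0.    ] turn [-0.2502  0.2699  0.423 ]
```

```bash
python3 -m inch '[0,-0.01,0,0,0,0,0, 0,-0.02,0,0,0,0,0, 0,-0.028,0,0,0,0,0, 0,-0.028,0,0,0,0,0, 0,-0.028,0,0,0,0,0, 0,-0.028,0.005,0,0,0,0, 0,-0.028,0.01,0,0,0,0, 0,-0.028,0.015,0,0,0,0, 0,-0.028,0.018,0,0,0,0, 0,-0.028,0.018,0,0,0,0]'; python3 go.py -100 0 63 0 -90.1
python3 - <<'E'
from h import *
from go import RK,O
s=robot.camera("scene");t=robot.camera("top")
c=np.zeros((480,800,3),np.uint8)
c[:480,:480]=cv2.resize(s[260:400,190:330],(480,480),interpolation=cv2.INTER_CUBIC)
c[:320,480:]=cv2.resize(t[215:315,185:285],(320,320),interpolation=cv2.INTER_CUBIC)
cv2.imwrite("pics/g1.png",c)
E
```

```text
time: 22.77
tool_pos: [544.2, 104.8, 72.9]
tcp_rot: [1.821, -2.557, -0.002]
force: [0.3, -0.3, -4.1]
width: 11.5
gripper_force: 34.6
t 22.7667 rack [-103.1326   -0.8303   72.9306] F_rack [ 0.384  -0.155  -4.0618] w 11.499680800168852
shift [-0.0008 -0.0032  0.0099] turn [ 0.147  -0.0709  0.0257]
```

View pics/g1.png

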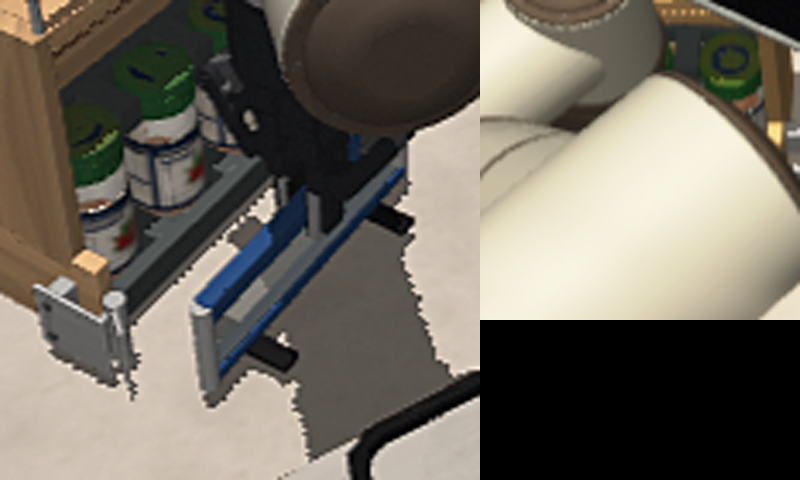

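Guard hangs parallel before the rack, left post at crop (203,305), clear of the left clip at (115,300). Setting it down and releasing.

```bash
python3 -m inch '[0,-0.003,0.004,0,0,0,0, 0,-0.003,0.007,0,0,0,0, 0,-0.003,0.009,0,0,0,0, 0,-0.003,0.0095,0,0,0,0, 0,-0.003,0.0095,0,0,0,0, 0,-0.003,0.0095,0,0,0,0.3, 0,-0.003,0.0095,0,0,0,0.5, 0,-0.003,0.0095,0,0,0,0.6, 0,-0.003,0.0095,0,0,0,0.6, 0,-0.003,0.0095,0,0,0,0.6]'; python3 go.py -160 0 170 0 -90.1
```

```text
time: 23.7
tool_pos: [548.2, 104.2, 64.9]
tcp_rot: [-1.823, 2.558, 0.001]
force: [-0.1, -0.7, 0.1]
width: 51.0
gripper_force: 0.0
t 23.7 rack [-99.2294  -0.0774  64.8973] F_rack [ 0.1618 -0.6361  0.0719] w 50.9969736176643
shift [-0.0001  0.0608 -0.1051] turn [0.0104 0.0508 0.038 ]
```

```bash
python3 -m inch '[0,0,-0.02,0,0,0,0.6, 0,0,-0.05,0,0,0,0.6, 0,0,-0.08,0,0,0,0.6, 0,0.015,-0.1,0,0,0,0.6, 0,0.045,-0.1,7,0,0,0, 0,0.07,-0.1,14,0,0,0, 0,0.07,-0.1,20,0,0,0, 0,0.07,-0.1,20,0,0,0, 0,0.07,-0.1,20,0,0,0, 0,0.07,-0.1,20,0,0,0]'; cat > push.py <<'E'
import sys
from go import *
x,y,z=map(float,sys.argv[1:4]);p,T,s=rackpose()
print("t",s["time"],"rack",p,"F",RK.T@s["force"],"tool z in rack",RK.T@T.as_matrix()[:,2],"tool y",RK.T@T.as_matrix()[:,1])
print("shift",T.inv().apply(RK@(np.array([x,y,z])-p))/1000)
E
python3 push.py -150 0 49;python3 q.py
python3 - <<'E'
from h import *
from go import RK,O
E={}
for n in("scene","top"):
    im=robot.camera(n);cv2.imwrite(f"pics/{n}_g.png",im);h=cv2.cvtColor(im,cv2.COLOR_BGR2HSV);m=cv2.inRange(h,(100,130,60),(125,255,255))
    k,lab,st,ce=cv2.connectedComponentsWithStats(m)
    for i in range(1,k):
        if st[i,4]>30:
            b=cv2.boxPoints(cv2.minAreaRect(np.argwhere(lab==i)[:,::-1].astype(np.float32)));b=b[np.argsort(b[:,0])]
            print(n,st[i],*[(RK.T@(plane(n,e,60)-O)).round(1) for e in(b[:2].mean(0),b[2:].mean(0))])
E
```

```text
time: 24.53
tool_pos: [480.3, 126.0, 164.3]
tcp_rot: [-1.691, 2.371, -0.417]
force: [0.2, -0.1, 0.0]
width: -0.0
gripper_force: 0.0
t 24.5333 rack [-170.4517   -1.5785  164.2728] F [ 0.2427 -0.017   0.0085] tool z in rack [ 0.3402 -0.0014 -0.9404] tool y [-0.9404 -0.0005 -0.3402]
shift [-0.0017  0.02    0.1154]
[0.686, 0.153, -0.825, 0.654, -0.497, -1.583] [480.3, 126.0, 164.3] [-1.6914, 2.3706, -0.4169]
scene [246 295  56  59 451] [-99.2  93.8  60. ] [-101.2  -82.9   60. ]
scene [253 312  53  60 153] [-130.7  120.5   60. ] [-131.   -48.3   60. ]
top [236 282  39   7 177] [-100.7   -5.7   60. ] [-102.3  -92.9   60. ]
top [  0 312  13  15 119] [-199.2  513.1   60. ] [-214.7  480.9   60. ]
```

The guard stands at rack x -100, centred and parallel within 1°. Lowering the closed fingers in front of the pane.

```bash
python3 -m inch '[0,0,0.02,0,0,0,0, 0,0.005,0.04,0,0,0,0, -0.001,0.01,0.06,0,0,0,0, -0.0015,0.02,0.08,0,0,0,0, -0.0015,0.02,0.1,0,0,0,0, -0.0015,0.02,0.115,0,0,0,0, -0.0015,0.02,0.115,0,0,0,0, -0.0015,0.02,0.115,0,0,0,0, -0.0015,0.02,0.115,0,0,0,0, -0.0015,0.02,0.115,0,0,0,0]'; python3 push.py -100 0 49;python3 q.py
```

```text
time: 25.47
tool_pos: [504.3, 119.6, 49.5]
tcp_rot: [-1.683, 2.374, -0.419]
force: [0.5, -0.5, -0.3]
width: 0.2
gripper_force: 0.0
t 25.4667 rack [-145.664     0.2113   49.5065] F [ 0.6418 -0.259  -0.3367] tool z in rack [ 0.3422 -0.0021 -0.9396] tool y [-0.9396  0.0055 -0.3422]
shift [-0.0001 -0.0427  0.0161]
[0.197, 0.366, -0.982, 2.003, -0.193, -2.517] [504.3, 119.6, 49.5] [-1.683, 2.3743, -0.419]
```

```bash
python3 -m inch '[0,-0.004,0,-4,0,0,0, 0,-0.008,0.001,-8,0,0,0, 0,-0.011,0.002,-8,0,0,0, 0,-0.013,0.0025,-8,0,0,0, 0,-0.015,0.003,-8,0,0,0, 0,-0.017,0.0035,-8,0,0,0, 0,-0.019,0.004,-8,0,0,0, 0,-0.02,0.0045,-8,0,0,0, 0,-0.02,0.0045,-8,0,0,0, 0,-0.02,0.0045,-8,0,0,0]'; python3 push.py -100 0 51;python3 q.py
```

```text
time: 26.3
tool_pos: [521.6, 117.2, 53.1]
tcp_rot: [-1.747, 2.447, -0.256]
force: [0.2, 0.4, 1.2]
width: 0.2
gripper_force: 0.0
t 26.3 rack [-128.517     3.5398   53.076 ] F [0.0771 0.492  1.228 ] tool z in rack [ 0.2087  0.0025 -0.978 ] tool y [-0.978  -0.0002 -0.2087]
shift [ 0.0036 -0.0275  0.008 ]
[0.564, 0.41, -0.763, 0.561, -0.308, -1.424] [521.6, 117.2, 53.1] [-1.7466, 2.4475, -0.2561]
```

```bash
python3 -m inch '[0.0036,-0.001,0.002,0,0,0,0, 0.0036,-0.002,0.002,0,0,0,0, 0.0036,-0.004,0.003,0,0,0,0, 0.0036,-0.008,0.004,0,0,0,0, 0.0036,-0.013,0.005,0,0,0,0, 0.0036,-0.018,0.006,0,0,0,0, 0.0036,-0.024,0.007,0,0,0,0, 0.0036,-0.03,0.008,0,0,0,0, 0.0036,-0.035,0.0095,0,0,0,0, 0.0036,-0.037,0.01,0,0,0,0]'; python3 push.py -64 0 51;python3 q.py
```

```text
time: 27.13
tool_pos: [556.7, 99.0, 50.0]
tcp_rot: [-1.746, 2.452, -0.256]
force: [-1.3, 0.9, 0.2]
width: 0.2
gripper_force: 0.7
t 27.1333 rack [-89.4768  -2.2901  49.9613] F [-1.556  0.448  0.246] tool z in rack [ 0.2071 -0.     -0.9783] tool y [-0.9783  0.0018 -0.2071]
shift [-0.0023 -0.0251  0.0043]
[0.508, 0.454, -0.67, 0.477, -0.343, -1.284] [556.7, 99.0, 50.0] [-1.7455, 2.4517, -0.2564]
```

```bash
python3 -m inch '[0,-0.002,0.0003,0,0,0,0, 0,-0.004,0.0006,0,0,0,0, 0,-0.006,0.001,0,0,0,0, 0,-0.008,0.0014,0,0,0,0, 0,-0.01,0.0018,0,0,0,0, 0,-0.012,0.0022,0,0,0,0, 0,-0.014,0.0026,0,0,0,0, 0,-0.016,0.003,0,0,0,0, 0,-0.018,0.0034,0,0,0,0, 0,-0.018,0.0034,0,0,0,0]'; python3 push.py -64 0 51; cat > gm.py <<'E'
from h import *
from go import RK,O
im=robot.camera("scene");cv2.imwrite("pics/gs.png",im);h=cv2.cvtColor(im,cv2.COLOR_BGR2HSV);m=cv2.inRange(h,(100,130,60),(125,255,255))
k,lab,st,ce=cv2.connectedComponentsWithStats(m)
for i in range(1,k):
    if st[i,4]>30:
        b=cv2.boxPoints(cv2.minAreaRect(np.argwhere(lab==i)[:,::-1].astype(np.float32)));b=b[np.argsort(b[:,0])]
        print(st[i],*[(RK.T@(plane("scene",e,60)-O)).round(1) for e in(b[:2].mean(0),b[2:].mean(0))])
E
python3 gm.py
```

```text
time: 27.97
tool_pos: [573.2, 93.1, 50.6]
tcp_rot: [-1.746, 2.451, -0.256]
force: [-0.6, 1.0, -0.6]
width: -0.1
gripper_force: 0.5
t 27.9667 rack [-71.9628  -2.4505  50.6108] F [-0.945   0.7604 -0.6499] tool z in rack [ 0.207  -0.0002 -0.9783] tool y [-0.9783  0.0012 -0.207 ]
shift [-0.0025 -0.0079  0.0013]
[222 309  38  32 295] [-41.6  92.   60. ] [-51.7  -3.4  60. ]
[229 328  35  30  88] [-76.6 118.9  60. ] [-86.6  31.1  60. ]
```

```bash
python3 -m inch '[0,-0.001,0.0002,0,0,0,0, 0,-0.002,0.0004,0,0,0,0, 0,-0.003,0.0006,0,0,0,0, 0,-0.004,0.0008,0,0,0,0, 0,-0.005,0.001,0,0,0,0, 0,-0.005,0.001,0,0,0,0, 0,-0.005,0.001,0,0,0,0, 0,-0.005,0.001,0,0,0,0, 0,-0.005,0.001,0,0,0,0, 0,-0.005,0.001,0,0,0,0]'; python3 push.py -64 0 51;python3 gm.py
```

```text
time: 28.85
tool_pos: [575.6, 91.7, 50.4]
tcp_rot: [-1.749, 2.453, -0.256]
force: [-14.6, 7.2, 7.7]
width: -0.2
gripper_force: 7.4
t 28.85 rack [-69.2256  -3.0481  50.4244] F [-16.1143   2.0609   7.7137] tool z in rack [ 0.2048 -0.0019 -0.9788] tool y [-0.9788  0.0003 -0.2048]
shift [-0.0031 -0.0052  0.0005]
[222 309  38  32 283] [-41.4  91.8  60. ] [-49.8  -2.5  60. ]
[229 328  34  32  89] [-76.5 121.3  60. ] [-84.6  32.   60. ]
```

```bash
python3 -m inch '[0,0.01,-0.002,0,0,0,0, 0,0.03,-0.006,0,0,0,0, 0,0.05,-0.02,0,0,0,0, 0,0.07,-0.05,0,0,0,0, 0,0.085,-0.08,0,0,0,0, 0,0.085,-0.11,0,0,0,0, 0,0.085,-0.11,0,0,0,0, 0,0.085,-0.11,0,0,0,0, 0,0.085,-0.11,0,0,0,0, 0,0.085,-0.11,0,0,0,0]'; python3 gm.py; python3 push.py -64 0 51;python3 - <<'E'
from h import *
s=robot.camera("scene");t=robot.camera("top");cv2.imwrite("pics/tg.png",t)
c=np.zeros((480,800,3),np.uint8)
c[:480,:480]=cv2.resize(s[250:370,190:310],(480,480),interpolation=cv2.INTER_CUBIC)
c[:320,480:]=cv2.resize(t[215:295,205:285],(320,320),interpolation=cv2.INTER_CUBIC)
cv2.imwrite("pics/g2.png",c)
E
```

```text
time: 29.73
tool_pos: [477.6, 125.5, 139.7]
tcp_rot: [-1.747, 2.453, -0.257]
force: [-1.0, 0.0, 0.2]
width: -0.0
gripper_force: 0.0
[221 286  69  58 564] [-41.4  93.5  60. ] [-61.4 -94.2  60. ]
[228 306  63  52 166] [-76.8 120.4  60. ] [-94.5 -47.4  60. ]
t 29.7833 rack [-172.8536   -3.0283  139.4406] F [-0.5414 -0.4972 -0.2651] tool z in rack [ 0.2057 -0.0021 -0.9786] tool y [-0.9786  0.0015 -0.2057]
shift [-0.0034 -0.0883  0.1089]
```

View pics/g2.png

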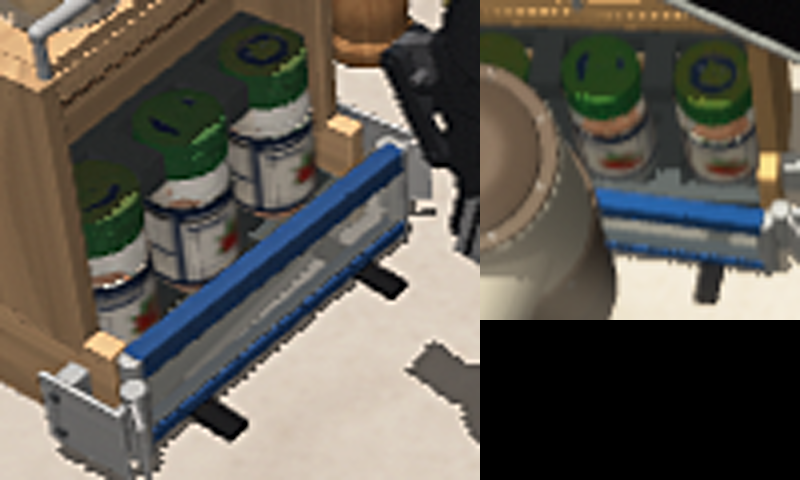

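The left post has snapped in behind its clip (crop 130,370), but the right end still sits before its nose at (405,160). Pushing the pane near its right end next.

```bash
python3 push.py -110 -70 52; python3 push.py -110 -70 90|tail -1
```

```text
t 29.8833 rack [-172.8034   -2.9525  139.4606] F [-0.6841 -0.506  -0.0699] tool z in rack [ 0.2058 -0.0021 -0.9786] tool y [-0.9786  0.0015 -0.2058]
shift [ 0.0668 -0.0436  0.0987]
shift [ 0.0668 -0.0514  0.0615]
```

```bash
python3 -m inch '[0.02,-0.005,0.01,1,0,0,0, 0.04,-0.01,0.03,2,0,0,0, 0.067,-0.02,0.05,4,0,0,0, 0.067,-0.03,0.07,4,0,0,0, 0.067,-0.04,0.09,4,0,0,0, 0.067,-0.0436,0.0987,4,0,0,0, 0.067,-0.0436,0.0987,4,0,0,0, 0.067,-0.0436,0.0987,4,0,0,0, 0.067,-0.0436,0.0987,4,0,0,0, 0.067,-0.0436,0.0987,4,0,0,0]'; python3 push.py -78 -70 52; python3 q.py
```

```text
time: 30.72
tool_pos: [517.8, 44.1, 59.9]
tcp_rot: [-1.722, 2.422, -0.337]
force: [-0.3, 0.2, 0.4]
width: 0.1
gripper_force: 0.0
t 30.7167 rack [-108.3704  -66.8106   59.8893] F [-0.3192  0.0792  0.3609] tool z in rack [ 0.2678 -0.0082 -0.9634] tool y [-0.9635  0.0017 -0.2678]
shift [ 0.003  -0.0272  0.0158]
[0.249, 0.347, -0.956, 1.301, -0.16, -1.864] [517.8, 44.1, 59.9] [-1.7224, 2.4219, -0.3369]
```

```bash
python3 -m inch '[0.003,-0.003,0,-2,0,0,0, 0.003,-0.006,0.002,-4,0,0,0, 0.003,-0.009,0.004,-4,0,0,0, 0.003,-0.012,0.006,-4,0,0,0, 0.003,-0.015,0.008,-4,0,0,0, 0.003,-0.017,0.01,-4,0,0,0, 0.003,-0.018,0.012,-4,0,0,0, 0.003,-0.018,0.0125,-4,0,0,0, 0.003,-0.018,0.0125,-4,0,0,0, 0.003,-0.018,0.0125,-4,0,0,0]'; python3 push.py -78 -70 52; python3 q.py
```

```text
time: 31.55
tool_pos: [535.6, 33.7, 52.7]
tcp_rot: [-1.751, 2.462, -0.256]
force: [0.1, -0.3, 0.1]
width: 0.1
gripper_force: 0.0
t 31.55 rack [-88.1661 -70.8147  52.6637] F [ 0.2176 -0.2819  0.1064] tool z in rack [ 0.1998 -0.0092 -0.9798] tool y [-0.9798  0.002  -0.1998]
shift [-0.0009 -0.0098  0.0027]
[0.406, 0.413, -0.738, 0.483, -0.309, -1.193] [535.6, 33.7, 52.7] [-1.7509, 2.4623, -0.2561]
```

```bash
python3 -m inch '[0,-0.004,0.001,0,0,0,0, 0,-0.008,0.002,0,0,0,0, 0,-0.011,0.0025,0.5,0,0,0, 0,-0.014,0.003,1,0,0,0, 0,-0.016,0.0033,1.5,0,0,0, 0,-0.018,0.0036,2,0,0,0, 0,-0.02,0.004,2,0,0,0, 0,-0.022,0.0045,2,0,0,0, 0,-0.0235,0.0048,2,0,0,0, 0,-0.0235,0.0048,2,0,0,0]'; python3 push.py -60 -70 52; python3 q.py; python3 gm.py
```

```text
time: 32.38
tool_pos: [559.1, 26.2, 52.6]
tcp_rot: [-1.737, 2.443, -0.297]
force: [-2.8, 1.1, 0.4]
width: 0.3
gripper_force: 0.0
t 32.3833 rack [-63.5138 -70.2858  52.619 ] F [-3.0195  0.1117  0.4462] tool z in rack [ 0.2339 -0.0091 -0.9722] tool y [-0.9723  0.0022 -0.2339]
shift [-0.0003 -0.0033  0.0014]
[0.358, 0.43, -0.749, 0.638, -0.265, -1.3] [559.1, 26.2, 52.6] [-1.7365, 2.4429, -0.297]
[221 288  56  52 404] [-40.3  93.9  60. ] [-43.7 -73.4  60. ]
[228 306  52  54 112] [-76.  122.7  60. ] [-77.3 -34.9  60. ]
```

```bash
python3 -m inch '[0,-0.001,0.0002,0,0,0,0, 0,-0.002,0.0005,0,0,0,0, 0,-0.003,0.0007,0,0,0,0, 0,-0.0035,0.0008,0,0,0,0, 0,-0.0035,0.0008,0,0,0,0, 0,-0.0035,0.0008,0,0,0,0, 0,-0.0035,0.0008,0,0,0,0, 0,-0.0035,0.0008,0,0,0,0, 0,-0.0035,0.0008,0,0,0,0, 0,-0.0035,0.0008,0,0,0,0]'; python3 push.py -140 -70 52
python3 -m inch '[0,0.01,-0.002,0,0,0,0, 0,0.03,-0.006,0,0,0,0, 0,0.05,-0.02,0,0,0,0, 0,0.07,-0.05,0,0,0,0, 0,0.085,-0.08,0,0,0,0, 0,0.085,-0.11,0,0,0,0, 0,0.085,-0.11,0,0,0,0, 0,0.085,-0.11,0,0,0,0, 0,0.085,-0.11,0,0,0,0, 0,0.085,-0.11,0,0,0,0]'; python3 gm.py;python3 crop.py 6;python3 cmp.py 6
```

```text
time: 33.27
tool_pos: [559.0, 24.9, 52.2]
tcp_rot: [-1.742, 2.444, -0.296]
force: [-18.4, 8.1, 8.8]
width: -0.1
gripper_force: 0.0
t 33.2667 rack [-63.1707 -71.5675  52.1958] F [-20.0839   1.6679   8.7972] tool z in rack [ 0.231  -0.0116 -0.9729] tool y [-0.973  -0.0004 -0.231 ]
shift [-0.0014  0.0748 -0.0176]
time: 34.1
tool_pos: [460.0, 61.1, 139.0]
tcp_rot: [-1.737, 2.444, -0.297]
force: [-0.2, -0.5, 0.3]
width: -0.3
gripper_force: 0.0
[221 283  62  57 452] [-40.4  93.9  60. ] [-43.7 -94.3  60. ]
[228 302  56  58 122] [-76.  122.7  60. ] [-77.5 -49.   60. ]
scene L green-pred [3.77 1.77] 210 red-pred0 [0.28 4.32] 15 jar [8.7 4.3]
scene M green-pred [-0.35  0.43] 364 red-pred0 [0.09 4.18] 12 jar [8.5 3.9]
scene R green-pred [0.61 3.03] 189 red-pred0 [-0.23  4.51] 10 jar [8.3 3.6]
top L green-pred [0.53 1.85] 209 red-pred0 [1.69 3.04] 6 jar [-1.1  8.2]
top M green-pred [-0.78 -4.17] 170 red-pred0  0 jar [-0.9  8.2]
top R green-pred [0.86 3.13] 136 red-pred0 [3.99 3.2 ] 5 jar [-0.7  8.2]
```

Both ends now read x ≈ -42 (rack), the guard stopped hard at 20 N, and the labels are unchanged. Handing in.

```bash
python3 -c "
from workcell import robot
print(robot.sign_off())"
```

```text
the job is handed in; nothing more can be done
None
```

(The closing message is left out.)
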